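Take the lid off the vibratory tumbler and rack it

TASK

The batch in the vibratory tumbler is done. Swing the black steel lever fully round, clear of the lid, raise the lid on its lift-off hinge until it stands upright, lift it straight up off its pins, and stand it upright, hinge end down, in the free slot of the drip rack, gently and without dropping it. Leave everything else on the bench and in the rack where it is.

Things in the scene. Friction and masses are not known exactly. Their poses are not given: they have to be found in the camera images.
- tumbler: Vibratory tumbler, fixed to the bench: grey base 200 (x) by 180 (y) by 45 high, black round bowl on springs above its centre, rim 126 mm outside diameter at 127 mm height. Origin: underside centre, below the bowl's centre. Own x points from the lid's lip towards the hinge (away from the robot at yaw 0), y left, z up.
- pins (a point): Middle of the hinge axis, fixed on the tumbler: 85 mm along its x from the bowl's centre, 131 mm high; the axis runs along the tumbler's y. Two flat-sided steel pins (6 thick, 15 tall, 22 long) point left and right from a 48 mm wide bracket; the lid's knuckles sit on them 35 mm left and right of the middle.
- back_stop (a point): Top of the hinge's back stop (28 wide), 32 mm above the pin axis and 6.5 mm behind it. The raised lid leans on it about 6 degrees beyond vertical and rests there by itself; before it has passed vertical nothing holds it up.
- lid: Loose grey plastic lid, about 0.28 kg. Origin: on the axis of its hinge knuckles, midway between them. Shut: x points from lip to hinge, z up; upright: x points down. Plate 8 thick (z -4 to 4 mm): disc of radius 70 centred at x = -85, lip 64 wide from there to x = -185, hinge flange 96 wide. A low dome (4.5 mm) on the disc's outside; a curved skirt to z = -14 along each side of the disc, x = -67 to -137; none at the front.
- lid_knuckles (a point): Same point as the lid's origin. Knuckles 16 wide at y = -35 and 35 mm, 25 mm thick, ending 11 mm beyond the axis. Their mouths open to the lid's +x and pass the flat pins only with the lid within about 10 degrees of upright; then it lifts straight up, clear after 22 mm. Upright on the pins the lid sits 3 mm lower than shut.
- lid_lip (a point): Middle of the outer edge of the lid's lip, in the plate's mid-plane, x = -185 mm in the lid's frame. With the lid shut the lip stands out 37 mm beyond the bowl's rim, 127 to 135 mm above the bench, with open space under it.
- lever (a joint): Black steel lever beside the bowl. Rad, grows counter-clockwise seen from above (the handle's end swings towards the tumbler's +x). 0: locked, handle pointing straight out from the bowl, dog over the lid's edge; dog clear of the lid from about 1.05; end of travel 1.45. About 0.06 N m of friction; stays where it is left.
- lever_pivot (a point): The lever's upright pivot, at its bar's underside, 137 mm high: 92 mm from the bowl's centre, 105 degrees clockwise seen from above from the tumbler's x axis. The flat bar is 14 wide, 6 thick; 44 mm of dog on the bowl's side of the pivot, 72 mm of handle on the other.
- lever_grip (a point): Top of the upright round grip (14 mm diameter, 137 to 167 mm above the bench) near the end of the lever's handle, 65 mm from the pivot.
- rack: Steel drip rack, fixed: tray 176 (x) by 170 (y), floor 12 mm high, rim 24 mm high. Four upright wire hoops (5 mm wire, 105 wide in y, 100 mm high) at x = -66, -22, 22, 66 mm make three slots at x = -44, 0, 44, each 39 mm clear, running along the rack's y. Origin: underside centre.
- pad: Black rubber strip 30 (x) by 100 (y) by 3 thick, fixed on the floor of the rack's only free slot (the other slots have such strips too, under the gear that stands in them). Origin: centre of its underside, 12 mm above the bench; axes as the rack's. Its slot differs from run to run.
- screen: Sorting screen in an aluminium frame, 22 by 120 by 100 high, standing in one slot of the rack. Origin: underside centre. Leave alone.
- tray: White perforated draining tray, 24 by 110 by 90 high, standing in another slot of the rack. Origin: underside centre. Leave alone.
- grit_bottle: Tall grey grit canister with black cap, 56 mm diameter, 190 high, standing at the back between tumbler and rack. Origin: underside centre. Leave alone.
- jar: Clear jar with steel cap, 56 mm diameter, 75 high. Origin: underside centre. Leave alone.
- vial: Amber glass vial with black cap, 24 mm diameter, 61 high. Origin: underside centre. Leave alone.
- pan_weight: Brass pan weight, 34 mm diameter, 50 high. Origin: underside centre. Leave alone.
- pebble: Mottled green serpentine pebble, 42 mm across, 25 high. Origin: underside centre. Leave alone.
- brush: Brush lying at the back of the bench. Leave alone.
Mind the look-alikes: they are no part of the job. What is meant by the lid is not blue or turquoise, and is the larger of those in its own colour.

How it is judged:
On the way, in this order (a step that is already met when the one before it is completed fails the run):
1. the lever is swung clear of the lid (value of joint lever above 1.1 rad), for 0.1 s.
2. the lid stands upright (within about 15 degrees), still on its pins (angle between lid's own x axis and vertical above 2.88 rad and distance between lid and pins below 0.012 m), for 0.2 s.
3. the lid is lifted straight up clear of its pins: at least 25 mm up, still upright and above the hinge (z of lid in the frame of pins above 0.025 m and horizontal distance between lid and pins below 0.05 m and angle between lid's own x axis and vertical above 2.75 rad), for 0.05 s.
At the end, for the whole second after the job is handed in: The lid stands at rest, knuckles down on the rubber strip of the free slot (knuckle axis within 20 mm across and 35 mm along the slot of the strip's centre), within 22 degrees of upright and 17 degrees of the slot's direction, either face forward; the lever is still over 1.05 rad (angle between lid's own x axis and vertical above 2.75 rad and x of lid in the frame of pad between -0.02 and 0.02 m and y of lid in the frame of pad between -0.035 and 0.035 m and z of lid in the frame of pad below 0.025 m and angle between the y axis of lid and the y axis of rack, either way round below 0.3 rad and value of joint lever above 1.05 rad and linear speed of lid below 0.02 m/s and angular speed of lid below 0.1 rad/s); the robot touches nothing.
It fails at once if a bystander on the bench or in the rack is shoved (over 25 mm) or knocked over (distance of any of screen, tray, grit_bottle, jar, vial, pan_weight, pebble, brush from where it was at the start of the episode above 0.025 m or angle between any of screen, tray, grit_bottle, jar, vial, pan_weight, pebble's own z axis and vertical above 0.5 rad).
It fails at once if the lid is dropped (falls at over 0.6 m/s with no finger on it) (linear speed of lid above 0.6 m/s and contact force between lid and the fingers below 0.05 N and contact force between lid and the arm below 0.05 N).
It also fails if it takes over 67 s, if anything falls off the work surface, if the arm or the gripper's body presses on something with over 40 N, if the wrist force passes 120 N, or if a joint passes its speed limit or range.

ROBOT

A 6-joint arm with a two-finger parallel gripper is mounted at the origin on the work surface. World frame = base frame: x ahead of the robot, y to its left, z up, the work surface at z = 0. Lengths are in m, angles in rad, forces in N, time in s.
With the tool pointing down it reaches from about 0.35 to 0.85 m from the base axis. Payload 8.1 kg.
Tool frame: the origin (TCP) lies between the finger pads; the fingertips stand 19 mm ahead of it and the grasp point (between the pads) is the TCP; z points along the fingers, y is the direction in which the jaws open and shut (so a half turn about z gives the same grasp; the last joint's range is limited). The gripper opens to 85 mm and grips with 20 to 120 N. Pads are 22 mm wide; open, the fingers measure 114 mm over their backs; the gripper's body (76 mm by 85 mm) begins 54 mm behind the grasp point. The pads swing forward as they close: fully open they stand 13 mm farther back than shut.
Start: joints at [-1.283, 0.13, 1.488, -0, 1.523, -0.085], TCP at [0.219, -0.559, 0.25] pointing down, gripper open.
Joint ranges: [-2.96, 2.96], [-0.89, 2.26], [0.02, 2.5], [-1.34, 4.48], [0, 2.73], [-2.66, 2.66]. Speed limits (rad/s): [2.39, 2.39, 2.79, 3.14, 3.14, 3.14].

INTERFACE

Orientations are given as a rotation vector (axis times angle).
In Python, from workcell import * gives the robot as it stands. The module is installed in compiled form; this text tells all that it offers.
- The arm moves only by the tool arm_command, never from a script. Its argument "motion" is text: rows parted by semicolons, each of 7 numbers parted by spaces: the shift along the tool's x, y, z in m, then the turn, a rotation vector about the tool's x, y, z in degrees, then the opening, from -1 (shut) to 1 (fully open), so that 0 is half open. In form: x y z wx wy wz fingers; .... A call has 1 to 12 rows; each row is the pose to reach, as a shift and turn from the pose commanded when the call began, along the tool's axes at that moment; what a row does not reach only later rows make up. A row lasts 1/12 s, in which the tool goes at most 41.7 mm and 7.16 degrees, less where a joint would pass 70% of its speed; a pose out of reach is approached as far as the arm can. A call with a gripper value outside its range is refused whole. The fingers move at their own pace and stop on an object; "force" is the grip in N (left out, the last holds). Time passes only in rows, so rows that repeat a pose let the fingers close. It gives the time, the measured TCP pose, the force and the opening at its end, in the units of the state.
- read_state(): the state, without advancing time (a new reading comes with each control period).
- get_image(name): name is "side" or "top" or "wrist"; returns a dict with "color" (400x640x3 uint8, blue, green, red), "K" (3x3 intrinsics, pixels), "R" (3x3) and "t" (3): a world point X has camera coordinates R X + t; the wrist camera has in their place "mount" (4x4, takes a point from camera to tool coordinates, whose origin is the TCP and whose axes are the flange's). Camera axes: x right, y down, z forward; pixel columns grow to the right and rows downward; lengths in m; the calibration is good to about 2 mm. A picture is of the moment at which its call begins: read the wrist's pose just before it. There is no depth.
- job_done(): hands the job in, once; it reports no verdict.
The state is a dict: "clock": time; "joints": joint angles; "qvel": joint speeds; "tau": joint torques, N m; "tool_pos": TCP position; "tool_rot": TCP orientation; "force": force on the tool from outside, world axes, zero at the start; "torque": the same for the moment, N m; "gripper_width": finger opening in m.
Only numpy, scipy, OpenCV 4.12 (cv2) and the standard library are available. Lean on these libraries where they do the work, as an engineer would, in place of code of your own. Each camera call takes 0.05 s, during which the arm holds its last target.

## Working session

There is one attempt and no reset: what is moved stays moved. The work goes in short steps, Python scripts to look and compute and a tool call to move; the robot and the scene stay as the last step left them, time stands still between calls to the robot, and variables do not carry over. Pictures are saved under pics/ and viewed, and the job is handed in when it is done.

Besides the shell and the picture viewer there is one more tool, called after "Emit:" as name(argument=value, ...) on one line, values as JSON. arm_command: Moves the arm, as the interface text tells. Its arguments: {"type":"object","properties":{"motion":{"type":"string"},"force":{"type":"number"}},"required":["motion"]}

```bash
mkdir -p pics
cat > h.py <<'E'
from workcell import *
import numpy as np, cv2
from scipy.spatial.transform import Rotation as Rn
def save(n,f):
    im=get_image(n); cv2.imwrite('pics/'+f,im['color']); np.savez('pics/'+f[:-4]+'.npz',**im); return im
def proj(im,X):
    c=im['R']@np.asarray(X,float)+im['t']; p=im['K']@c; return p[:2]/p[2]
def ray(im,uv,z):
    d=np.linalg.inv(im['K'])@np.array([uv[0],uv[1],1.]); Rw=im['R'].T; o=-Rw@im['t']; d=Rw@d
    return o+d*(z-o[2])/d[2]
E
python3 - <<'E'
from h import *
print(read_state())
for n in ('side','top'):
    im=save(n,n+'0.png'); print(n,im['K'],-im['R'].T@im['t'],im['R'])
E
```

```text
{'clock': 0.0, 'joints': array([-1.28340302e+00,  1.31186564e-01,  1.48929745e+00, -3.78273013e-06,
        1.52298961e+00, -8.53291121e-02]), 'qvel': array([-1.33248207e-03,  2.15630247e-03,  6.00972304e-05, -1.15562758e-03,
       -4.74309805e-04, -9.41722245e-05]), 'tau': array([ 2.76599326e-05, -5.69406617e+01, -5.00552344e+01, -3.26724403e-04,
        1.44392776e-02, -3.94582867e-05]), 'tool_pos': array([ 0.21840251, -0.5582796 ,  0.24921925]), 'tool_rot': array([-3.08535716e+00, -5.81741550e-01,  3.03727184e-04]), 'force': array([-0.24017601,  0.12742116, -0.60118276]), 'torque': array([-0.00666116,  0.03623832,  0.00263986]), 'gripper_width': 0.0853516135074276}
side [[366.86535606   0.         320.27619713]
 [  0.         366.86535606 197.35782176]
 [  0.           0.           1.        ]] [0.44085312 0.77886082 0.78422819] [[-0.97568968 -0.21812351 -0.02125499]
 [-0.11759396  0.60290393 -0.78909981]
 [ 0.18493594 -0.76741708 -0.61389716]]
top [[367.37352615   0.         318.44232459]
 [  0.         367.37352615 191.59950302]
 [  0.           0.           1.        ]] [ 0.42471566 -0.01201035  0.9990439 ] [[ 0.0039881  -0.99999035 -0.00184168]
 [-0.97554001 -0.0034858  -0.21979429]
 [ 0.21978575  0.0026732  -0.9755445 ]]
```

View pics/side0.png

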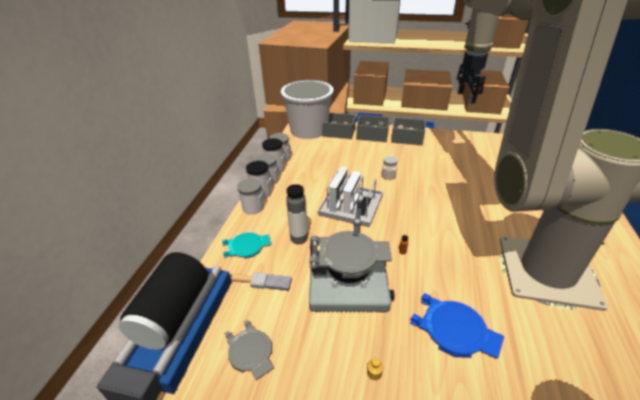

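View pics/top0.png

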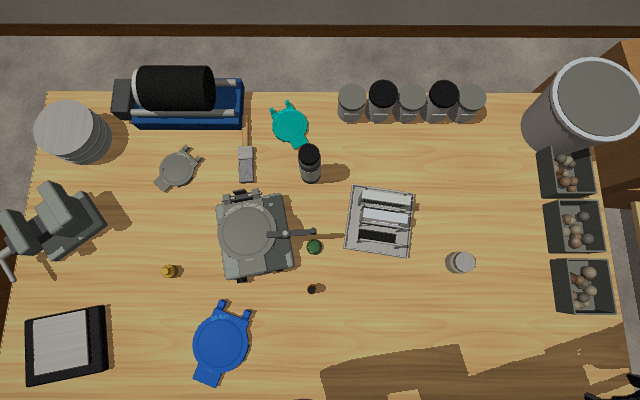

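Run:
```python
import cv2
a=cv2.imread('pics/top0.png'); 
cv2.imwrite('pics/c1.png',cv2.resize(a[170:300,195:345],None,fx=5,fy=4.6,interpolation=cv2.INTER_CUBIC)[:600])
cv2.imwrite('pics/c1.png',cv2.resize(a[180:300,195:345],None,fx=5,fy=5,interpolation=cv2.INTER_CUBIC))
cv2.imwrite('pics/c2.png',cv2.resize(a[175:270,335:425],None,fx=6,fy=6,interpolation=cv2.INTER_CUBIC))
a=cv2.imread('pics/side0.png'); 
cv2.imwrite('pics/c3.png',cv2.resize(a[160:320,280:420],None,fx=3.75,fy=3.75,interpolation=cv2.INTER_CUBIC))
```

```text
(no output)
```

View pics/c1.png

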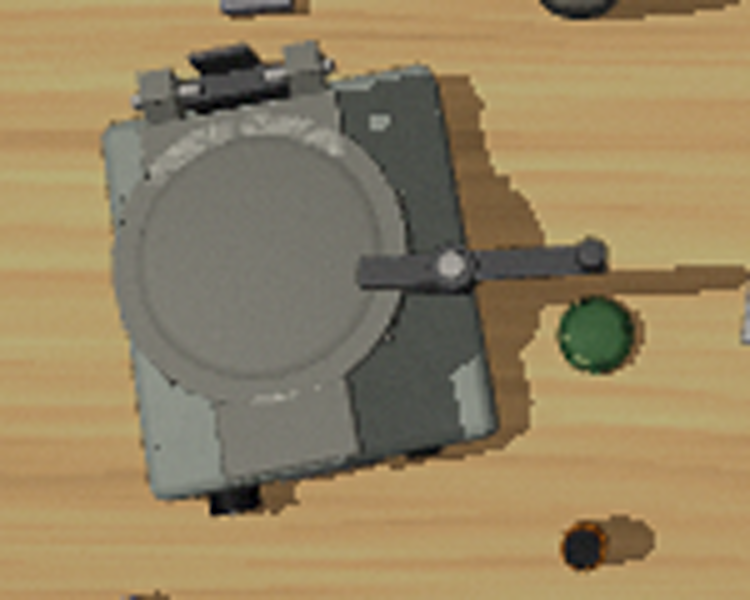

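View pics/c2.png

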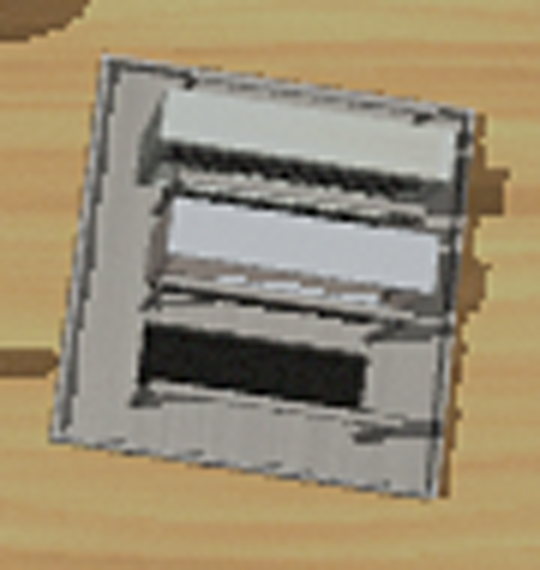

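View pics/c3.png

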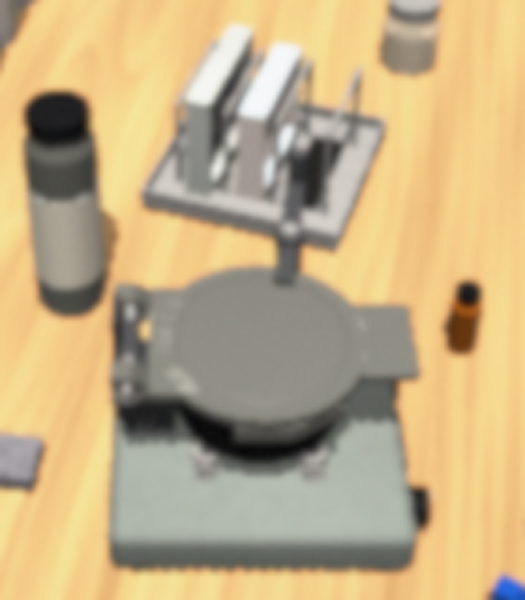

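```bash
cat > fit.py <<'E'
from h import *
from scipy.optimize import least_squares
im=dict(np.load('pics/top0.npz'))
def fit(pts,s,o,names=None):
    L=np.array([p[1] for p in pts],float)/1000; U=np.array([p[0] for p in pts],float)/s+np.array(o)
    W=np.array([ray(im,u,l[2])[:2] for u,l in zip(U,L)])
    def f(p):
        c,n=np.cos(p[2]),np.sin(p[2]); return (L[:,:2]@np.array([[c,n],[-n,c]])+p[:2]-W).ravel()
    r=least_squares(f,[.4,0,0],loss='soft_l1',f_scale=.002); print(r.x,np.degrees(r.x[2])); print((f(r.x).reshape(-1,2)*1000).round(1).tolist()); return r.x
T=fit([((452,264),(-23.8,-88.9,146)),((591,253),(-40.6,-151.6,167)),((218,477),(-100,32,135)),((358,455),(-100,-32,135)),((260,257),(0,0,139)),((138,103),(85,46,131)),((328,66),(85,-46,131)),((155,497),(-100,90,45)),((495,432),(-100,-90,45)),((430,68),(100,-90,45))],5,(195-.4,180-.4))
R=fit([((105,58),(88,85,24)),((475,112),(88,-85,24)),((50,440),(-88,85,24)),((440,498),(-88,-85,24))],6,(335-.4,175-.4))
P=fit([((147,322),(15,50,15)),((368,352),(15,-50,15)),((363,408),(-15,-50,15)),((140,380),(-15,50,15))],6,(335-.4,175-.4))
def tw(p,l):
    c,n=np.cos(p[2]),np.sin(p[2]); return np.array([p[0]+c*l[0]-n*l[1],p[1]+n*l[0]+c*l[1],l[2]])
print('padfromrack',tw(R,(-.044,0,.012)))
piv=tw(T,(-.0238,-.0889,.137)); print('piv',piv,'pins',tw(T,(.085,0,.131)),'lip',tw(T,(-.1,0,.131)))
for a in (0,.5,1,1.2,1.45):
    th=T[2]+np.radians(-105)+a; print(a,piv[:2]+.065*np.array([np.cos(th),np.sin(th)]))
for n,u,z in (('grit',(309,150),.19),('vial',(312,289),.061),('pebble',(314,246),.02),('jar',(462,260),.075),('brass',(168,271),.05)): print(n,ray(im,u,z))
E
python3 fit.py
```

```text
[0.525075   0.15981977 0.19902168] 11.40310225194315
[[-0.2, 0.4], [-7.1, 0.5], [-1.8, -2.3], [0.7, -1.1], [1.9, 1.5], [1.1, -0.6], [0.7, 0.2], [-3.1, 3.9], [-0.4, -1.3], [6.0, 0.1]]
[ 0.56677299 -0.17195269 -0.14617133] -8.375000173333802
[[1.0, 0.5], [0.8, -0.6], [-0.7, -0.7], [-1.1, 0.7]]
[ 0.52666292 -0.1662929  -0.12860397] -7.368464867100838
[[2.1, 0.2], [2.3, -0.6], [-2.6, -0.1], [-1.8, 0.5]]
padfromrack [ 0.52324221 -0.16554403  0.012     ]
piv [0.51932126 0.0679691  0.137     ] pins [0.60839714 0.17662515 0.131     ] lip [0.42704895 0.14004873 0.131     ]
0 [0.51524339 0.00309715]
0.5 [0.54684386 0.00908357]
1 [0.57170585 0.02948723]
1.2 [0.57830681 0.04066151]
1.45 [0.5832291 0.0561037]
grit [0.70569829 0.01247514 0.19      ]
vial [0.38939487 0.00548863 0.061     ]
pebble [0.49782814 0.0018284  0.02      ]
jar [ 0.46078984 -0.36515332  0.075     ]
brass [0.43150092 0.36993352 0.05      ]
```

```bash
cat >> h.py <<'E'
def down(yaw,tilt=0,pre=None):
    # tool z down, tool x axis at world angle yaw; tilt (deg) about tool y
    c,s=np.cos(yaw),np.sin(yaw)
    M=np.array([[c,s,0],[s,-c,0],[0,0,-1.]])
    return M@Rn.from_euler('y',tilt,degrees=True).as_matrix()
def row(pos,M,cur=None):
    s=read_state(); p=s['tool_pos'] if cur is None else cur[0]; C=Rn.from_rotvec(s['tool_rot']).as_matrix() if cur is None else cur[1]
    d=C.T@(np.asarray(pos)-p); w=np.degrees(Rn.from_matrix(C.T@M).as_rotvec())
    print('row',d.round(4),w.round(2),'rows>=',round(max(np.linalg.norm(d)/.0417,np.linalg.norm(w)/7.16),1))
def st():
    s=read_state(); C=Rn.from_rotvec(s['tool_rot']).as_matrix(); print('t',s['clock'].__round__(2),'p',s['tool_pos'].round(4),'w',round(s['gripper_width'],4),'F',s['force'].round(1),'T',s['torque'].round(2)); print('x',C[:,0].round(3),'y',C[:,1].round(3),'z',C[:,2].round(3),'q',s['joints'].round(3))
E
python3 - <<'E'
from h import *
st()
for yw in (.199,.199+np.pi): 
    M=down(yw); print(M[:,0]); row((.47,-.0,.30),M)
E
```

```text
t 0.1 p [ 0.2184 -0.5584  0.2494] w 0.0853 F [-0.9 -0.4  0.2] T [-0.04 -0.01  0.07]
x [0.931 0.364 0.   ] y [ 0.364 -0.931 -0.002] z [-0.     0.002 -1.   ] q [-1.283  0.131  1.489 -0.     1.523 -0.085]
[0.98026476 0.19768917 0.        ]
row [ 0.4377 -0.4285 -0.0499] [-0.09  0.    9.96] rows>= 14.7
[-0.98026476 -0.19768917  0.        ]
row [ 0.4377 -0.4285 -0.0499] [-0.0000e+00 -1.4000e-01 -1.7004e+02] rows>= 23.7
```

Emit:
arm_command(motion="0.44 -0.43 -0.05 0 0 10 -1;0.44 -0.43 -0.05 0 0 10 -1;0.44 -0.43 -0.05 0 0 10 -1;0.44 -0.43 -0.05 0 0 10 -1;0.44 -0.43 -0.05 0 0 10 -1;0.44 -0.43 -0.05 0 0 10 -1;0.44 -0.43 -0.05 0 0 10 -1;0.44 -0.43 -0.05 0 0 10 -1;0.44 -0.43 -0.05 0 0 10 -1;0.44 -0.43 -0.05 0 0 10 -1;0.44 -0.43 -0.05 0 0 10 -1;0.44 -0.43 -0.05 0 0 10 -1", force=20)

```text
clock: 1.1
tool_pos: [0.4238, -0.1025, 0.2908]
tool_rot: [3.126, 0.311, 0.0]
force: [0.8, -0.8, 1.1]
gripper_width: -0.0003
```

Run:
```python
from h import *
st(); row((.47,0,.3),down(.199))
```

```text
t 1.1 p [ 0.4238 -0.1025  0.2908] w -0.0003 F [ 0.8 -0.8  1.1] T [ 0.   -0.01  0.04]
x [0.98  0.197 0.   ] y [ 0.197 -0.98   0.   ] z [ 0. -0. -1.] q [-0.355 -0.34   1.853 -0.     1.629  1.018]
row [ 0.0655 -0.0914 -0.0092] [ 0.   -0.   -0.05] rows>= 2.7
```

Emit:
arm_command(motion="0.066 -0.091 -0.009 0 0 0 -1;0.066 -0.091 -0.009 0 0 0 -1;0.066 -0.091 -0.009 0 0 0 -1;0.066 -0.091 -0.009 0 0 0 -1;0.066 -0.091 -0.009 0 0 0 -1")

```text
clock: 1.52
tool_pos: [0.4705, -0.0009, 0.2994]
tool_rot: [-3.125, -0.317, 0.002]
force: [0.3, -0.3, -0.2]
gripper_width: 0.0
```

Run:
```python
from h import *
st(); im=save('wrist','w1.png'); print(im['mount'],im['K'])
```

```text
t 1.52 p [ 0.4705 -0.0009  0.2994] w 0.0 F [ 0.3 -0.3 -0.2] T [-0.   -0.03 -0.02]
x [ 0.98   0.2   -0.001] y [ 0.2  -0.98 -0.  ] z [-0.001 -0.    -1.   ] q [-0.111 -0.24   1.757 -0.     1.626  1.258]
[[ 4.68330369e-04 -9.61598682e-01 -2.74459023e-01  7.02217347e-02]
 [ 9.99999259e-01  1.42001549e-04  1.20885630e-03  9.92318064e-04]
 [-1.12346102e-03 -2.74459386e-01  9.61598036e-01 -1.22513189e-01]
 [ 0.00000000e+00  0.00000000e+00  0.00000000e+00  1.00000000e+00]] [[324.65211206   0.         316.6359962 ]
 [  0.         324.65211206 207.48856781]
 [  0.           0.           1.        ]]
```

View pics/w1.png

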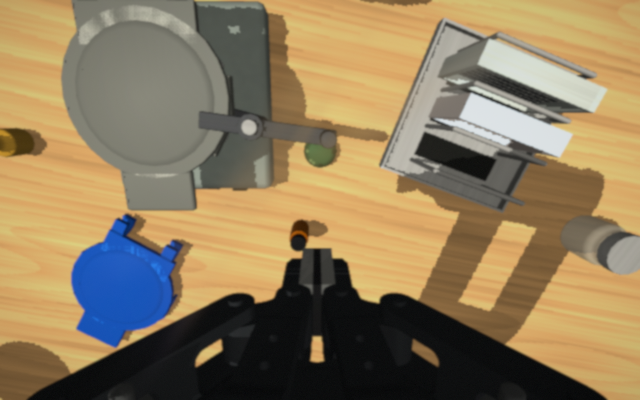

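```bash
cat >> h.py <<'E'
def wcam(im,s):
    C=Rn.from_rotvec(s['tool_rot']).as_matrix(); m=im['mount']; A=C@m[:3,:3]; o=s['tool_pos']+C@m[:3,3]
    im['R']=A.T; im['t']=-A.T@o; return im
E
python3 - <<'E'
from h import *
im=wcam(dict(np.load('pics/w1.npz')),read_state())
for n,u,z in (('grip',(328,137),.167),('piv',(249,127),.146),('lipL',(128,209),.135),('lipR',(196,209),.135),('vial',(300,228),.061),('pebble',(319,153),.025),('p1',(427,133),.015),('p2',(495,150),.015),('p3',(487,180),.015),('p4',(415,160),.015)): print(n,ray(im,u,z).round(4))
E
```

```text
grip [ 0.5247 -0.0012  0.167 ]
piv [0.5185 0.0633 0.146 ]
lipL [0.4229 0.1639 0.135 ]
lipR [0.4353 0.1027 0.135 ]
vial [0.4095 0.0042 0.061 ]
pebble [ 0.4959 -0.0012  0.025 ]
p1 [ 0.5449 -0.1261  0.015 ]
p2 [ 0.5419 -0.2149  0.015 ]
p3 [ 0.5039 -0.218   0.015 ]
p4 [ 0.5102 -0.121   0.015 ]
```

Run:
```python
from h import *
im=dict(np.load('pics/side0.npz'))
for n,u,z in (('grip',(303,138),.167),('piv',(289,230),.146),('lipR',(412,308),.135),('lipL',(417,376),.135)): print(n,ray(im,np.array(u)/3.75+[279.6,159.6],z).round(4))
im=dict(np.load('pics/top0.npz'))
for n,u,z in (('grip',(591,253),.167),('piv',(452,264),.146),('lipR',(358,455),.135),('lipL',(218,477),.135)): print(n,ray(im,np.array(u)/5+[194.6,179.6],z).round(4))
```

```text
grip [ 0.5198 -0.0179  0.167 ]
piv [0.518  0.0606 0.146 ]
lipR [0.4287 0.1094 0.135 ]
lipL [0.4213 0.1692 0.135 ]
grip [0.5224 0.0027 0.167 ]
piv [0.5195 0.0676 0.146 ]
lipR [0.4327 0.1098 0.135 ]
lipL [0.4226 0.1737 0.135 ]
```

Run:
```python
from h import *
s=read_state(); M0=Rn.from_rotvec(s['tool_rot']).as_matrix()
row((.485,0,.165),M0)
M=down(.2); c=(np.array([.485,0,.165]),M)
piv=np.array([.519,.065])
for a in (.1,.3,.5,.7,.9,1.1,1.25,1.4):
    th=np.radians(-93.6)+a; u=np.array([np.cos(th),np.sin(th)]); t=np.array([-u[1],u[0]])
    p=piv+.065*u-.0165*t; print(a,p.round(3),end=' '); row((*p,.165),down(max(.2,a-.06)),c)
```

```text
row [0.0151 0.001  0.1343] [0. 0. 0.] rows>= 3.2
0.1 [ 0.505 -0.001] row [0.0194 0.0045 0.    ] [0. 0. 0.] rows>= 0.5
0.3 [ 0.518 -0.002] row [0.0322 0.0086 0.    ] [ 0.    0.   -2.29] rows>= 0.8
0.5 [ 0.532 -0.001] row [0.0455 0.0101 0.    ] [  0.     0.   -13.75] rows>= 1.9
0.7 [0.544 0.003] row [0.0588 0.0089 0.    ] [  0.     0.   -25.21] rows>= 3.5
0.9 [0.556 0.009] row [0.0716 0.0051 0.    ] [  0.     0.   -36.67] rows>= 5.1
1.1 [0.567 0.018] row [ 0.0835 -0.0012  0.    ] [  0.     0.   -48.13] rows>= 6.7
1.25 [0.573 0.025] row [ 0.0914 -0.0074  0.    ] [  0.     0.   -56.72] rows>= 7.9
1.4 [0.578 0.034] row [ 0.0983 -0.0147  0.    ] [  0.     0.   -65.32] rows>= 9.1
```

Emit:
arm_command(motion="0.014 -0.002 0.134 0 0 0 -1;0.014 -0.002 0.134 0 0 0 -1;0.014 -0.002 0.134 0 0 0 -1;0.014 -0.002 0.134 0 0 0 -1;0.014 -0.002 0.134 0 0 0 -1;0.014 -0.002 0.134 0 0 0 -1")

```text
clock: 2.07
tool_pos: [0.4837, 0.0014, 0.1668]
tool_rot: [3.126, 0.309, -0.001]
force: [0.1, 0.6, 1.2]
gripper_width: -0.0001
```

Emit:
arm_command(motion="0.02 0.0045 0.002 0 0 0 -1;0.025 0.006 0.002 0 0 0 -1;0.033 0.0085 0.002 0 0 -6 -1;0.046 0.010 0.002 0 0 -13 -1;0.053 0.0095 0.002 0 0 -19 -1;0.060 0.009 0.002 0 0 -25 -1;0.067 0.007 0.002 0 0 -31 -1;0.073 0.005 0.002 0 0 -37 -1;0.079 0.002 0.002 0 0 -43 -1;0.0845 -0.001 0.002 0 0 -49 -1;0.0925 -0.007 0.002 0 0 -55 -1;0.096 -0.010 0.002 0 0 -60 -1")

```text
clock: 3.07
tool_pos: [0.5777, 0.031, 0.1672]
tool_rot: [2.545, 1.837, 0.005]
force: [0.2, -0.9, -0.6]
gripper_width: 0.0
```

Run:
```python
from h import *
st(); im=save('top','top2.png'); cv2.imwrite('pics/c4.png',cv2.resize(im['color'][180:300,195:345],None,fx=5,fy=5,interpolation=cv2.INTER_CUBIC))
im=save('side','side2.png');cv2.imwrite('pics/c5.png',cv2.resize(im['color'][160:320,280:440],None,fx=3.75,fy=3.75,interpolation=cv2.INTER_CUBIC))
```

```text
t 3.07 p [0.5777 0.031  0.1672] w 0.0 F [ 0.2 -0.9 -0.6] T [-0.15  0.15 -0.01]
x [0.315 0.949 0.001] y [ 0.949 -0.315  0.004] z [ 0.004 -0.    -1.   ] q [-0.035  0.123  1.65  -0.     1.365  0.285]
```

View pics/c4.png

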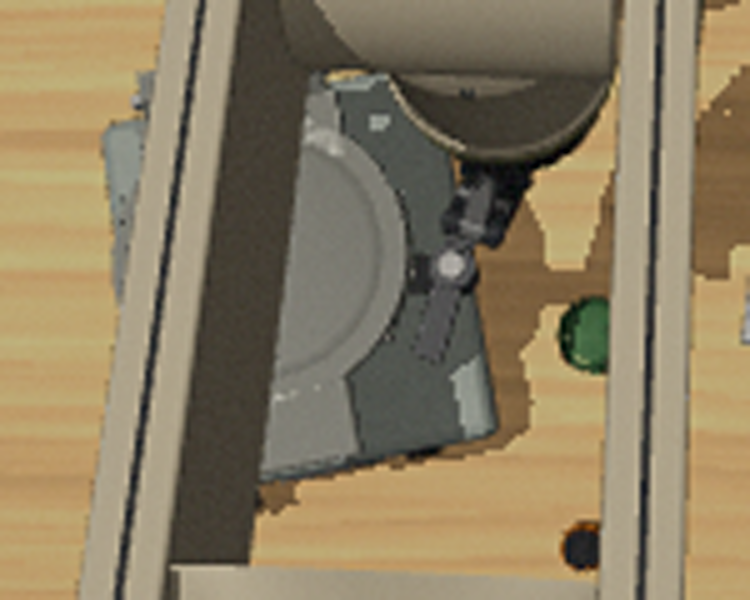

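View pics/c5.png

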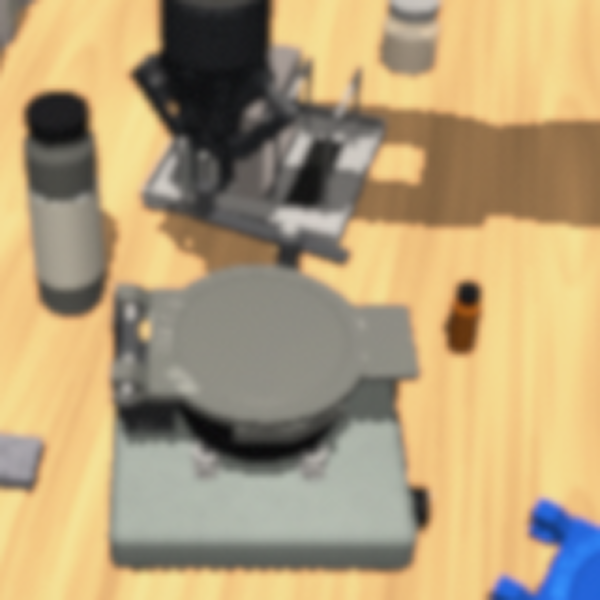

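Run:
```python
from h import *
row((.43,.137,.27),down(.199))
```

```text
row [ 0.0536 -0.1732 -0.1038] [ 0.17 -0.18 60.07] rows>= 8.4
```

Emit:
arm_command(motion="-0.03 0 0 0 0 0 -1;-0.03 0 -0.03 0 0 0 -1;-0.03 0 -0.07 0 0 0 -1;-0.03 0 -0.104 0 0 7 -1;0 -0.03 -0.104 0 0 14 0;0.054 -0.173 -0.104 0 0 60 0.8;0.054 -0.173 -0.104 0 0 60 0.8;0.054 -0.173 -0.104 0 0 60 0.8;0.054 -0.173 -0.104 0 0 60 0.8;0.054 -0.173 -0.104 0 0 60 0.8;0.054 -0.173 -0.104 0 0 60 0.8;0.054 -0.173 -0.104 0 0 60 0.8")

```text
clock: 4.17
tool_pos: [0.4292, 0.1378, 0.2701]
tool_rot: [-3.127, -0.296, -0.006]
force: [0.2, 0.2, 0.9]
gripper_width: 0.0769
```

Emit:
arm_command(motion="0 0 0 0 0 0 0.8;0 0 0 0 0 0 0.8;0 0 0 0 0 0 0.8")

```text
clock: 4.42
tool_pos: [0.4295, 0.1373, 0.2688]
tool_rot: [-3.126, -0.312, -0.002]
force: [0.2, -0.1, 0.3]
gripper_width: 0.0768
```

Run:
```python
from h import *
st(); im=save('wrist','w2.png')
```

```text
t 4.42 p [0.4295 0.1373 0.2688] w 0.0768 F [ 0.2 -0.1  0.3] T [-0.04 -0.03  0.01]
x [0.98  0.197 0.001] y [ 0.197 -0.98   0.   ] z [ 0.001  0.    -1.   ] q [ 0.196 -0.292  1.855 -0.     1.578  1.568]
```

View pics/w2.png

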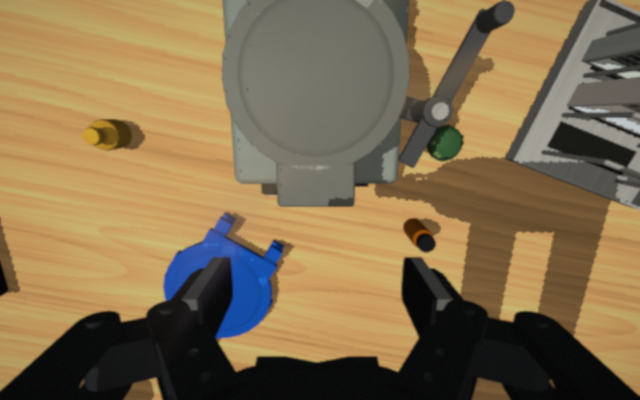

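Run:
```python
from h import *
s=read_state(); im=wcam(dict(np.load('pics/w2.npz')),s)
C=Rn.from_rotvec(s['tool_rot']).as_matrix()
for n,u,z in (('lipL',(278,206),.135),('lipR',(354,206),.135),('piv',(437,111),.146),('grip',(501,12),.167)):
    p=ray(im,u,z); print(n,p.round(4),(C.T@(p-s['tool_pos'])).round(4))
```

```text
lipL [0.4221 0.1667 0.135 ] [-0.0016 -0.0303  0.1335]
lipR [0.4344 0.1057 0.135 ] [-0.0016  0.0319  0.1335]
piv [0.5185 0.0651 0.146 ] [0.0729 0.0884 0.1225]
grip [0.5804 0.0512 0.167 ] [0.1309 0.1142 0.1016]
```

Emit:
arm_command(motion="0.015 0.001 0.04 0 0 0 0.8;0.015 0.001 0.08 0 0 0 0.8;0.015 0.001 0.11 0 0 0 0.8;0.015 0.001 0.13 0 0 0 0.8;0.015 0.001 0.145 0 0 0 0.8;0.015 0.001 0.145 0 0 0 0.8")

```text
clock: 4.97
tool_pos: [0.4415, 0.1387, 0.1189]
tool_rot: [3.125, 0.311, -0.011]
force: [-0.4, -0.6, -0.9]
gripper_width: 0.0768
```

Run:
```python
from h import *
st(); im=save('wrist','w3.png');im=save('side','side3.png');cv2.imwrite('pics/c6.png',cv2.resize(im['color'][160:320,280:440],None,fx=3.75,fy=3.75,interpolation=cv2.INTER_CUBIC))
```

```text
t 4.97 p [0.4415 0.1387 0.1189] w 0.0768 F [-0.4 -0.6 -0.9] T [ 0.03 -0.02  0.06]
x [ 0.98   0.197 -0.007] y [ 0.197 -0.98   0.   ] z [-0.007 -0.001 -1.   ] q [ 0.194 -0.135  1.999 -0.     1.284  1.566]
```

View pics/w3.png

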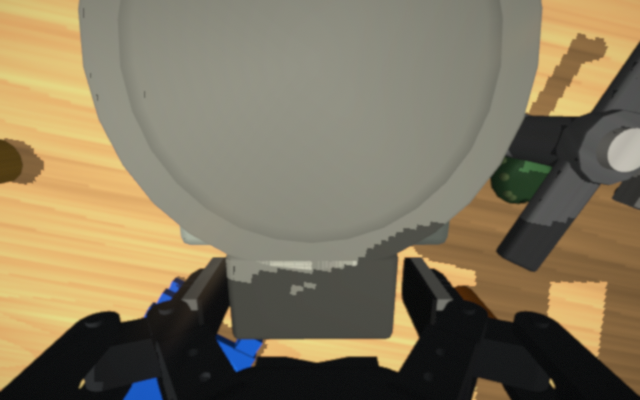

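View pics/c6.png

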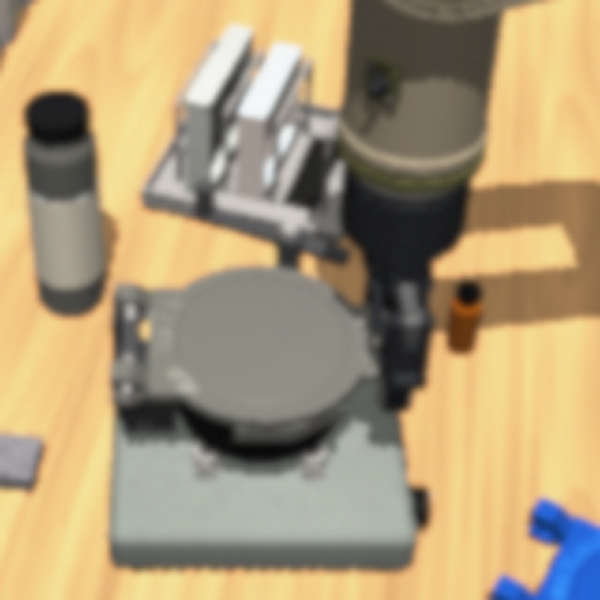

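Emit:
arm_command(motion="0 -0.001 0 0 0 0 0.5;0 -0.001 0 0 0 0 0.5;0 -0.001 0 0 0 0 0.4;0 -0.001 0 0 0 0 0.3;0 -0.001 0 0 0 0 0.3;0 -0.001 0 0 0 0 0.3", force=25)

```text
clock: 5.57
tool_pos: [0.4451, 0.1409, 0.1248]
tool_rot: [-3.126, -0.311, -0.005]
force: [-1.5, 0.9, 7.6]
gripper_width: 0.0633
```

Run:
```python
from h import *
st(); im=save('wrist','w4.png')
s=read_state(); 
# arc: hinge axis H, grip at local (-0.168, z) 
M=Rn.from_rotvec(s['tool_rot']).as_matrix(); p=s['tool_pos']; e=np.array([.980,.199,0])
zg=.131  # plate mid-plane height of grip
for ph in (0,10,20,30,40,50,60,70,80,85,90,93,96):
    a=np.radians(ph); r=.170
    d=e*(r-r*np.cos(a))+np.array([0,0,r*np.sin(a)])
    print(ph,(M.T@d).round(4), (p+d).round(3))
```

```text
t 5.57 p [0.4451 0.1409 0.1248] w 0.0633 F [-1.5  0.9  7.6] T [ 0.1   0.27 -0.02]
x [0.98  0.197 0.003] y [ 0.197 -0.98  -0.   ] z [ 0.003  0.001 -1.   ] q [ 0.196 -0.14   1.992  0.     1.286  1.569]
0 [0. 0. 0.] [0.445 0.141 0.125]
10 [ 0.0027 -0.     -0.0295] [0.448 0.141 0.154]
20 [ 0.0104 -0.     -0.0581] [0.455 0.143 0.183]
30 [ 0.023  -0.0001 -0.0849] [0.467 0.145 0.21 ]
40 [ 4.010e-02 -1.000e-04 -1.091e-01] [0.484 0.149 0.234]
50 [ 6.11e-02 -1.00e-04 -1.30e-01] [0.505 0.153 0.255]
60 [ 0.0855 -0.0002 -0.147 ] [0.528 0.158 0.272]
70 [ 0.1124 -0.0002 -0.1594] [0.555 0.163 0.284]
80 [ 0.141  -0.0003 -0.167 ] [0.583 0.169 0.292]
85 [ 0.1557 -0.0003 -0.1689] [0.597 0.172 0.294]
90 [ 0.1705 -0.0003 -0.1695] [0.612 0.175 0.295]
93 [ 0.1794 -0.0004 -0.1692] [0.62  0.176 0.295]
96 [ 0.1883 -0.0004 -0.1685] [0.629 0.178 0.294]
```

View pics/w4.png

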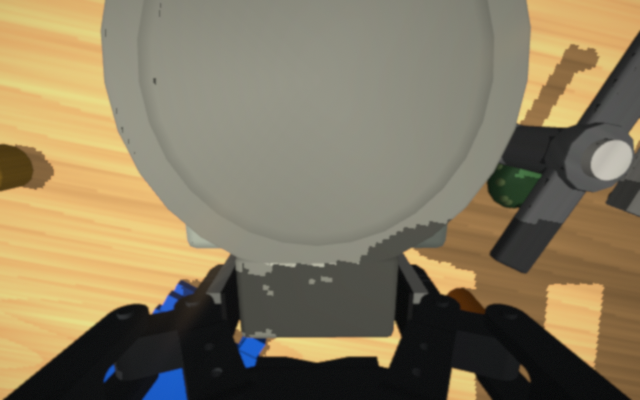

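Emit:
arm_command(motion="0.001 0 -0.015 0 0 0 0.3;0.003 0 -0.029 0 0 0 0.3;0.006 0 -0.043 0 0 0 0.3;0.010 0 -0.057 0 0 0 0.3;0.016 0 -0.070 0 0 0 0.3;0.023 0 -0.084 0 0 0 0.3;0.031 0 -0.096 0 0 0 0.3;0.040 0 -0.108 0 0 0 0.3;0.040 0 -0.108 0 0 0 0.3")

```text
clock: 6.37
tool_pos: [0.485, 0.1487, 0.2335]
tool_rot: [-3.126, -0.311, -0.006]
force: [0.3, 0.3, -3.1]
gripper_width: 0.0635
```

Run:
```python
from h import *
st(); im=save('side','side4.png');cv2.imwrite('pics/c7.png',cv2.resize(im['color'][140:300,280:440],None,fx=3.75,fy=3.75,interpolation=cv2.INTER_CUBIC))
```

```text
t 6.37 p [0.485  0.1487 0.2335] w 0.0635 F [ 0.3  0.3 -3.1] T [-0.1   0.25  0.01]
x [0.98  0.197 0.004] y [ 0.197 -0.98   0.   ] z [ 0.004  0.001 -1.   ] q [ 0.196 -0.118  1.768 -0.     1.487  1.569]
```

View pics/c7.png

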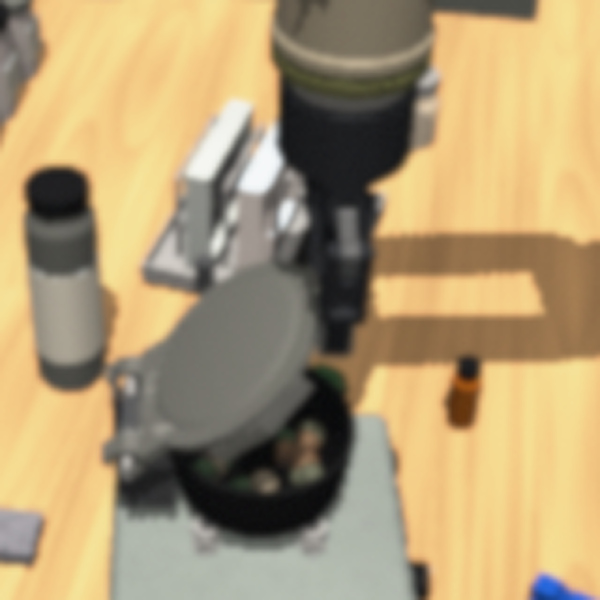

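Emit:
arm_command(motion="0.010 0 -0.011 0 0 0 0.3;0.021 0 -0.021 0 0 0 0.3;0.033 0 -0.030 0 0 0 0.3;0.0455 0 -0.038 0 0 0 0.3;0.0585 0 -0.045 0 0 0 0.3;0.072 0 -0.0505 0 0 0 0.3;0.086 0 -0.055 0 0 0 0.3;0.101 0 -0.058 0 0 0 0.3;0.1155 0 -0.060 0 0 0 0.3;0.1305 0 -0.0605 0 0 0 0.3;0.1305 0 -0.0605 0 0 0 0.3")

```text
clock: 7.33
tool_pos: [0.6117, 0.1741, 0.29]
tool_rot: [3.126, 0.311, -0.003]
force: [0.6, 0.2, 0.2]
gripper_width: 0.0637
```

Run:
```python
from h import *
st(); im=save('side','side5.png');cv2.imwrite('pics/c8.png',cv2.resize(im['color'][100:300,260:420],None,fx=3,fy=3,interpolation=cv2.INTER_CUBIC))
im=save('wrist','w5.png')
```

```text
t 7.33 p [0.6117 0.1741 0.29  ] w 0.0637 F [0.6 0.2 0.2] T [-0.06  0.2   0.05]
x [ 0.98   0.197 -0.002] y [ 0.197 -0.98  -0.   ] z [-0.002 -0.    -1.   ] q [0.197 0.217 1.32  0.    1.606 1.569]
```

View pics/c8.png

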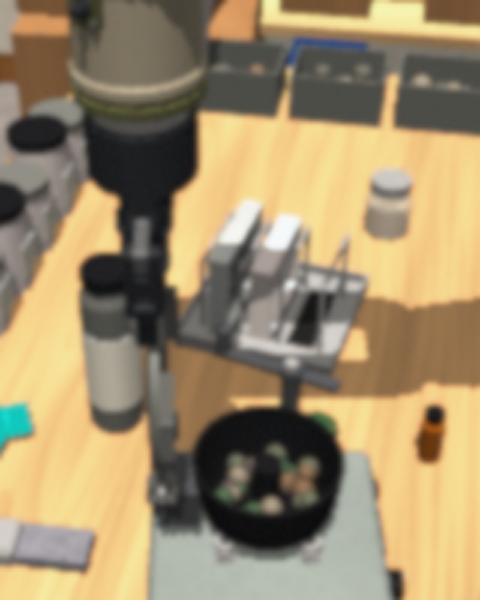

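View pics/w5.png

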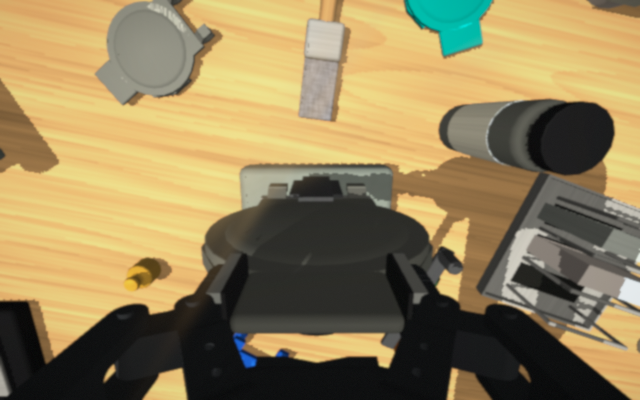

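Emit:
arm_command(motion="0.006 0 0.0005 0 0 0 0.3;0.012 0 0.0015 0 0 0 0.3;0.018 0 0.002 0 0 0 0.3;0.020 0 0.002 0 0 0 0.3;0.020 0 0.002 0 0 0 0.3")

```text
clock: 7.85
tool_pos: [0.6308, 0.178, 0.2888]
tool_rot: [3.126, 0.311, -0.001]
force: [-2.4, -0.2, -1.8]
gripper_width: 0.0633
```

Run:
```python
from h import *
st(); im=save('side','side6.png');cv2.imwrite('pics/c9.png',cv2.resize(im['color'][130:290,270:390],None,fx=3.75,fy=3.75,interpolation=cv2.INTER_CUBIC))
```

```text
t 7.85 p [0.6308 0.178  0.2888] w 0.0633 F [-2.4 -0.2 -1.8] T [-0.01  0.67 -0.03]
x [ 0.98   0.197 -0.001] y [ 0.197 -0.98  -0.   ] z [-0.001 -0.    -1.   ] q [0.197 0.27  1.261 0.    1.612 1.569]
```

View pics/c9.png

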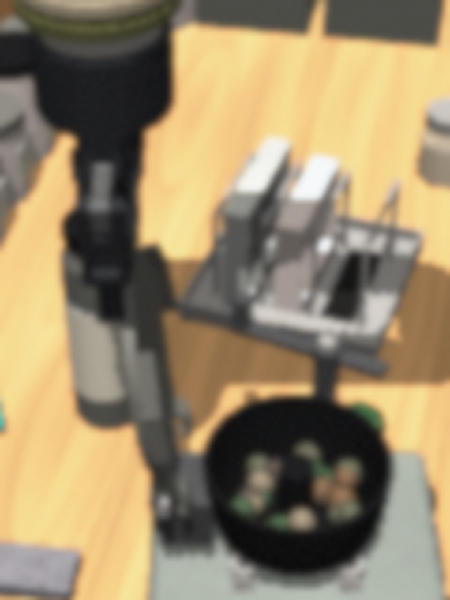

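Emit:
arm_command(motion="0 0 0 0 0 0 0.5;0 0 0 0 0 0 0.7;0 0 0 0 0 0 0.8;0 0 0 0 0 0 0.8;0 0 0 0 0 0 0.8;0 0 -0.03 0 0 0 0.8;0 0 -0.06 0 0 0 0.8;0 0 -0.09 0 0 0 0.8;-0.05 0 -0.12 0 0 0 0.8;-0.05 0 -0.12 0 0 0 0.8;-0.05 0 -0.12 0 0 0 0.8")

```text
clock: 8.82
tool_pos: [0.581, 0.1682, 0.4142]
tool_rot: [-3.125, -0.311, -0.01]
force: [-0.3, 0.2, 0.2]
gripper_width: 0.0765
```

Run:
```python
from h import *
st(); im=save('side','side7.png');cv2.imwrite('pics/c10.png',cv2.resize(im['color'][130:290,270:390],None,fx=3.75,fy=3.75,interpolation=cv2.INTER_CUBIC))
im=save('wrist','w7.png')
```

```text
t 8.82 p [0.581  0.1682 0.4142] w 0.0765 F [-0.3  0.2  0.2] T [ 0.02 -0.04 -0.06]
x [0.98  0.197 0.006] y [ 0.197 -0.98  -0.   ] z [ 0.006  0.001 -1.   ] q [0.197 0.133 1.19  0.    1.812 1.569]
```

View pics/c10.png

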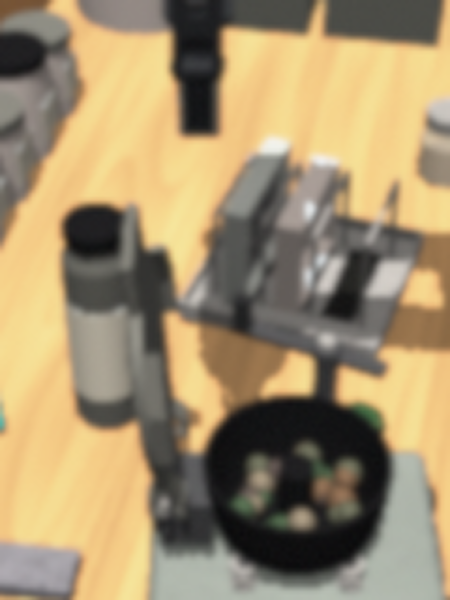

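View pics/w7.png

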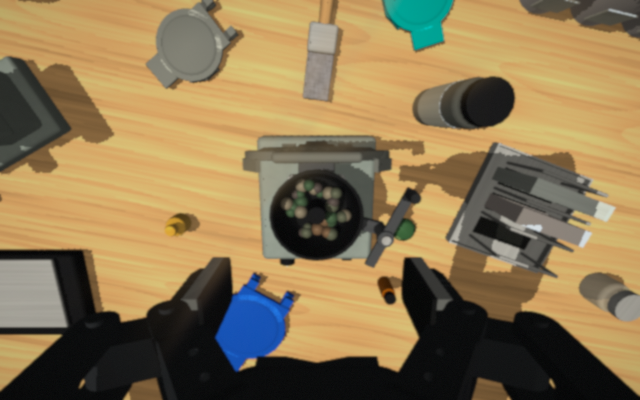

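Run:
```python
from h import *
im=wcam(dict(np.load('pics/w7.npz')),read_state())
cv2.imwrite('pics/c11.png',cv2.resize(im['color'][130:190,230:400],None,fx=4.7,fy=4.7,interpolation=cv2.INTER_CUBIC))
for u in ((273,156),(358,156),(316,151),(316,161)): print(ray(im,u,.312))
```

```text
[0.61906052 0.20456663 0.312     ]
[0.63041975 0.14813949 0.312     ]
[0.62809407 0.17668562 0.312     ]
[0.62149072 0.17535909 0.312     ]
```

View pics/c11.png

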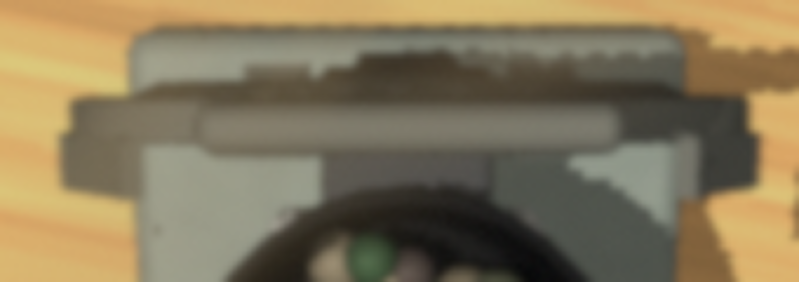

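```bash
cat >> h.py <<'E'
def lidM(yaw,lean):
    # tool y along -e? tool x at yaw+90; tool z = -(cos lean z + sin lean e)
    e=np.array([np.cos(yaw),np.sin(yaw),0]); z=np.array([0,0,1.])
    tz=-(np.cos(lean)*z+np.sin(lean)*e); tx=np.array([-np.sin(yaw),np.cos(yaw),0]); return np.c_[tx,np.cross(tz,tx),tz]
E
python3 - <<'E'
from h import *
M=lidM(.199,np.radians(6)); print(M)
e=np.array([.98,.199,0]); H=np.array([.6085,.1735,.128])
for r in (.285,.170):
    p=H+r*(np.sin(np.radians(6))*e+np.array([0,0,np.cos(np.radians(6))])); print(p); row(p,M)
E
```

```text
[[-0.19768917  0.97489476 -0.10246557]
 [ 0.98026476  0.1966062  -0.02066414]
 [ 0.         -0.10452846 -0.9945219 ]]
[0.6376948  0.17942833 0.41143874]
row [ 0.057   0.     -0.0009] [  4.82  -4.83 -89.95] rows>= 12.6
[0.62591444 0.1770362  0.29706872]
row [0.0447 0.     0.1134] [  4.82  -4.83 -89.95] rows>= 12.6
```

Emit:
arm_command(motion="0.02 0 0 4.8 -4.8 -90 0;0.057 0 -0.001 4.8 -4.8 -90 0;0.057 0 -0.001 4.8 -4.8 -90 0;0.057 0 -0.001 4.8 -4.8 -90 0;0.057 0 -0.001 4.8 -4.8 -90 0;0.057 0 -0.001 4.8 -4.8 -90 0;0.057 0 -0.001 4.8 -4.8 -90 0;0.057 0 -0.001 4.8 -4.8 -90 0;0.057 0 -0.001 4.8 -4.8 -90 0;0.057 0 -0.001 4.8 -4.8 -90 0;0.057 0 -0.001 4.8 -4.8 -90 0;0.057 0 -0.001 4.8 -4.8 -90 0")

```text
clock: 9.92
tool_pos: [0.638, 0.1793, 0.4081]
tool_rot: [-2.026, -2.309, 0.126]
force: [0.7, -1.0, -0.0]
gripper_width: 0.0426
```

Run:
```python
from h import *
st()
im=save('wrist','w8.png')
M=lidM(.199,np.radians(6)); 
e=np.array([.98,.199,0]); H=np.array([.6085,.1735,.128])
for r in (.285,.170):
    p=H+r*(np.sin(np.radians(6))*e+np.array([0,0,np.cos(np.radians(6))])); row(p,M)
```

```text
t 9.92 p [0.638  0.1793 0.4081] w 0.0426 F [ 0.7 -1.  -0. ] T [-0.   -0.08 -0.  ]
x [-0.13   0.991 -0.004] y [ 0.986  0.129 -0.105] z [-0.104 -0.017 -0.994] q [0.195 0.414 0.873 0.004 1.96  0.066]
row [-0.     -0.0006 -0.0035] [-0.1  -0.19 -3.34] rows>= 0.5
row [-0.0004 -0.0004  0.1115] [-0.1  -0.19 -3.34] rows>= 2.7
```

View pics/w8.png

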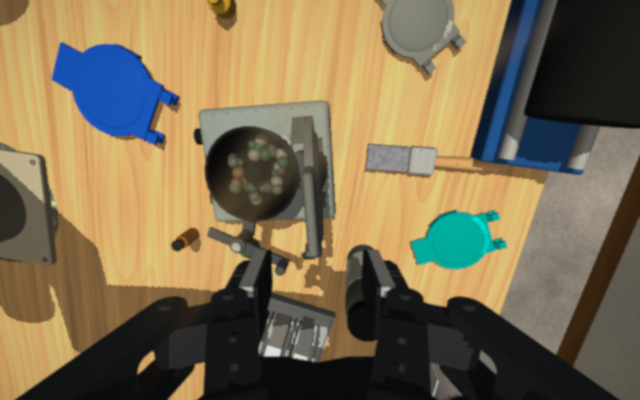

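Run:
```python
from h import *
im=wcam(dict(np.load('pics/w8.npz')),read_state())
e=np.array([.98,.199,0]); n=np.array([-.199,.98,0]);H=np.array([.6085,.1735,.128])
L=H+.185*(np.sin(np.radians(6))*e+np.array([0,0,np.cos(np.radians(6))]))
print(proj(im,L+.032*n),proj(im,L-.032*n))
c=im['color'][100:280,220:400]; cv2.imwrite('pics/c12.png',cv2.resize(c,None,fx=3.3,fy=3.3,interpolation=cv2.INTER_CUBIC))
```

```text
[312.10922188 171.17361115] [317.60450825 257.53967456]
```

View pics/c12.png

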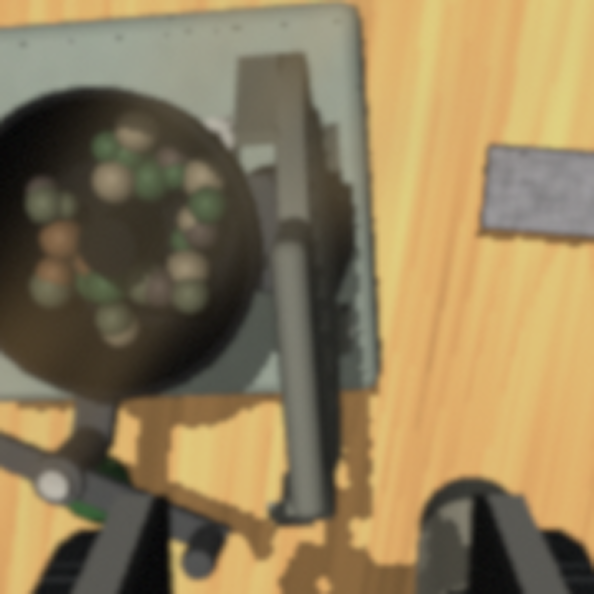

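Emit:
arm_command(motion="0 -0.002 0 0 0 -3.4 0;0 -0.002 0.04 0 0 -3.4 0;0 -0.002 0.07 0 0 -3.4 0;0 -0.002 0.09 0 0 -3.4 0;0 -0.002 0.105 0 0 -3.4 0;0 -0.002 0.110 0 0 -3.4 0;0 -0.002 0.110 0 0 -3.4 0")

```text
clock: 10.55
tool_pos: [0.6236, 0.1771, 0.2981]
tool_rot: [-1.964, -2.358, 0.124]
force: [-0.3, 0.7, 1.3]
gripper_width: 0.0427
```

Run:
```python
from h import *
st()
im=save('wrist','w9.png');im=save('side','side9.png');cv2.imwrite('pics/c13.png',cv2.resize(im['color'][130:290,270:390],None,fx=3.75,fy=3.75,interpolation=cv2.INTER_CUBIC))
```

```text
t 10.55 p [0.6236 0.1771 0.2981] w 0.0427 F [-0.3  0.7  1.3] T [ 0.   -0.02 -0.  ]
x [-0.181  0.984  0.002] y [ 0.978  0.18  -0.107] z [-0.106 -0.017 -0.994] q [0.196 0.351 1.15  0.004 1.748 0.014]
```

View pics/w9.png

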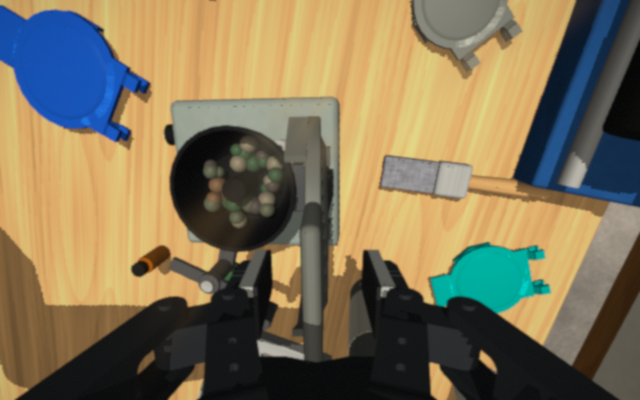

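View pics/c13.png

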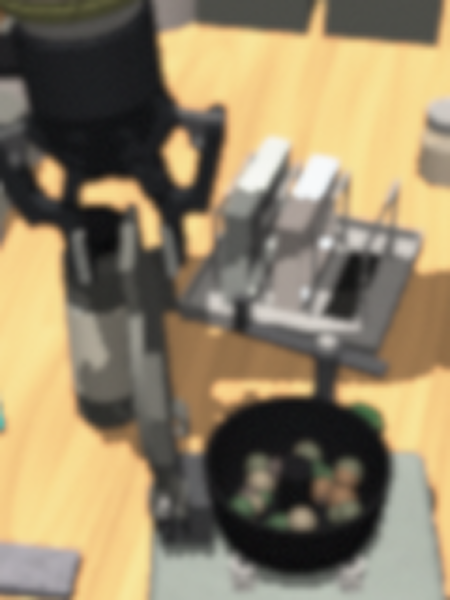

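Emit:
arm_command(motion="0 -0.001 0 0 0 0 -0.3;0 -0.001 0 0 0 0 -0.6;0 -0.001 0 0 0 0 -0.8;0 -0.001 0 0 0 0 -1;0 -0.001 0 0 0 0 -1;0 -0.001 0 0 0 0 -1;0 -0.001 0 0 0 0 -1", force=50)

```text
clock: 11.23
tool_pos: [0.6238, 0.1773, 0.3026]
tool_rot: [-1.964, -2.364, 0.117]
force: [-1.4, 0.8, 6.9]
gripper_width: 0.0067
```

Run:
```python
from h import *
st(); s=read_state()
C=Rn.from_rotvec(s['tool_rot']).as_matrix(); p=s['tool_pos']
for l in (0,): 
    M=lidM(.199,np.radians(l)); row(p+np.array([0,0,0.0]),M)
print((C.T@np.array([0,0,.1])).round(4))
im=save('side','side10.png');cv2.imwrite('pics/c14.png',cv2.resize(im['color'][130:290,270:390],None,fx=3.75,fy=3.75,interpolation=cv2.INTER_CUBIC))
```

```text
t 11.23 p [0.6238 0.1773 0.3026] w 0.0067 F [-1.4  0.8  6.9] T [-0.02  0.33  0.41]
x [-0.183  0.983  0.002] y [ 0.978  0.182 -0.1  ] z [-0.099 -0.016 -0.995] q [0.196 0.344 1.149 0.004 1.748 0.012]
row [0. 0. 0.] [-5.77 -0.18 -0.84] rows>= 0.8
[ 0.0002 -0.01   -0.0995]
```

View pics/c14.png

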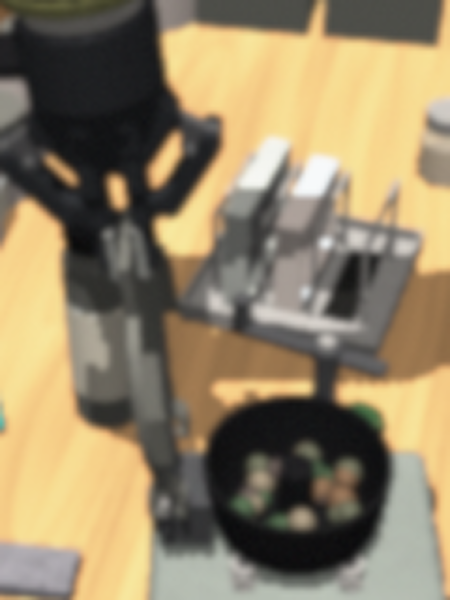

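Run:
```python
from h import *
s=read_state()
C=Rn.from_rotvec(s['tool_rot']).as_matrix(); p=s['tool_pos']
H=np.array([.6085,.1735,.128]); n=np.array([-.199,.98,0])
for l in (-2.5,-5):
    Q=Rn.from_rotvec(n*np.radians(l)).as_matrix(); q=H+Q@(p-H); row(q,Q@C)
for dz in (.01,.03,.06): row(q+[0,0,dz],Q@C,(q,Q@C))
```

```text
row [-0.0001 -0.0076  0.0002] [-2.5   0.04 -0.01] rows>= 0.3
row [-0.0002 -0.0153  0.0008] [-5.    0.08 -0.02] rows>= 0.7
row [ 0.     -0.0001 -0.01  ] [0. 0. 0.] rows>= 0.2
row [ 0.0001 -0.0004 -0.03  ] [0. 0. 0.] rows>= 0.7
row [ 0.0002 -0.0008 -0.06  ] [0. 0. 0.] rows>= 1.4
```

Emit:
arm_command(motion="0 -0.004 0 -1.3 0 0 -1;0 -0.008 0 -2.6 0 0 -1;0 -0.012 0 -3.9 0 0 -1;0 -0.014 0 -4.5 0 0 -1;0 -0.014 0 -4.5 0 0 -1;0 -0.014 0 -4.5 0 0 -1")

```text
clock: 11.78
tool_pos: [0.6102, 0.1747, 0.3037]
tool_rot: [-1.998, -2.404, 0.024]
force: [0.9, 1.0, 6.1]
gripper_width: 0.0071
```

Run:
```python
from h import *
st(); 
s=read_state();C=Rn.from_rotvec(s['tool_rot']).as_matrix();print((C.T@np.array([0,0,.1])).round(4))
im=save('side','side11.png');cv2.imwrite('pics/c15.png',cv2.resize(im['color'][130:290,270:390],None,fx=3.75,fy=3.75,interpolation=cv2.INTER_CUBIC))
```

```text
t 11.78 p [0.6102 0.1747 0.3037] w 0.0071 F [0.9 1.  6.1] T [ 0.03 -0.36  0.12]
x [-0.183  0.983  0.002] y [ 0.983  0.183 -0.022] z [-0.022 -0.002 -1.   ] q [0.197 0.23  1.28  0.003 1.653 0.013]
[ 0.0002 -0.0022 -0.1   ]
```

View pics/c15.png

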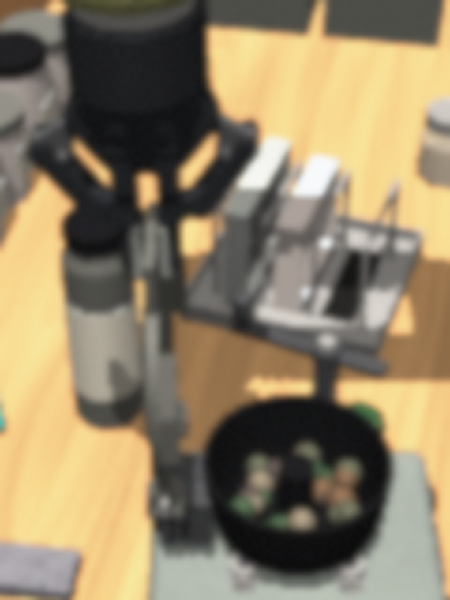

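Emit:
arm_command(motion="0 0 -0.006 0 0 0 -1;0 0 -0.012 0 0 0 -1;0 -0.0005 -0.020 0 0 0 -1;0 -0.0005 -0.028 0 0 0 -1;0 -0.001 -0.036 0 0 0 -1;0 -0.001 -0.044 0 0 0 -1;0 -0.001 -0.044 0 0 0 -1;0 -0.001 -0.044 0 0 0 -1")

```text
clock: 12.5
tool_pos: [0.6102, 0.1746, 0.3476]
tool_rot: [-1.998, -2.404, 0.025]
force: [0.3, 0.4, -2.1]
gripper_width: 0.007
```

Run:
```python
from h import *
st(); 
im=save('side','side12.png');cv2.imwrite('pics/c16.png',cv2.resize(im['color'][130:290,270:390],None,fx=3.75,fy=3.75,interpolation=cv2.INTER_CUBIC))
```

```text
t 12.5 p [0.6102 0.1746 0.3476] w 0.007 F [ 0.3  0.4 -2.1] T [-0.   -0.01 -0.03]
x [-0.183  0.983  0.002] y [ 0.983  0.183 -0.022] z [-0.023 -0.002 -1.   ] q [0.197 0.229 1.203 0.003 1.732 0.013]
```

View pics/c16.png

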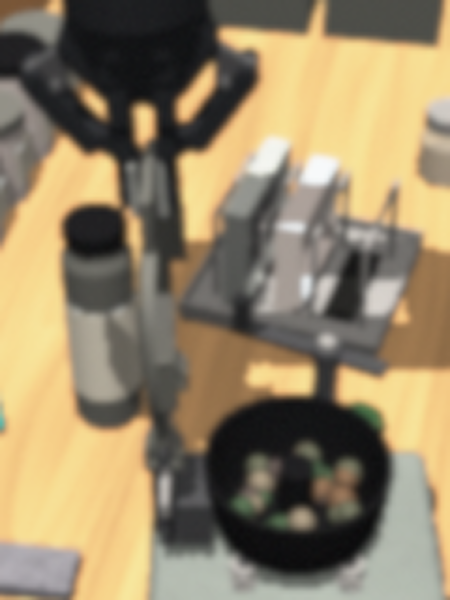

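Run:
```python
from h import *
s=read_state();C=Rn.from_rotvec(s['tool_rot']).as_matrix();print((C.T@np.array([0,0,.075])).round(4))
row((.525,-.167,.42),lidM(-.14,0))
c=(s['tool_pos'],C)
```

```text
[ 0.0002 -0.0018 -0.075 ]
row [-0.3201 -0.1477 -0.0705] [-1.37  0.09 18.55] rows>= 8.6
```

Emit:
arm_command(motion="0 0 -0.02 0 0 0 -1;0 -0.001 -0.045 0 0 0 -1;-0.01 -0.005 -0.07 -0.5 0 1 -1;-0.03 -0.014 -0.072 -1 0 2 -1;-0.055 -0.025 -0.072 -1.4 0 4 -1;-0.085 -0.039 -0.072 -1.4 0 6 -1;-0.115 -0.053 -0.072 -1.4 0 8 -1;-0.145 -0.067 -0.072 -1.4 0 10 -1;-0.175 -0.081 -0.072 -1.4 0 12 -1;-0.205 -0.095 -0.072 -1.4 0 14 -1;-0.235 -0.108 -0.072 -1.4 0 16 -1;-0.26 -0.12 -0.072 -1.4 0 18.5 -1")

```text
clock: 13.55
tool_pos: [0.5402, -0.1049, 0.4202]
tool_rot: [2.372, 2.059, -0.003]
force: [-0.1, -0.4, -2.6]
gripper_width: 0.007
```

Run:
```python
from h import *
st(); row((.525,-.167,.42),lidM(-.14,0))
```

```text
t 13.55 p [ 0.5402 -0.1049  0.4202] w 0.007 F [-0.1 -0.4 -2.6] T [ 0.06 -0.    0.02]
x [ 0.141  0.99  -0.002] y [ 0.99  -0.141 -0.001] z [-0.001 -0.002 -1.   ] q [-0.284 -0.008  1.326 -0.002  1.824 -0.143]
row [-0.0637 -0.0063  0.0003] [-0.03  0.1  -0.07] rows>= 1.5
```

Emit:
arm_command(motion="-0.02 -0.002 0 0 0 0 -1;-0.045 -0.004 0 0 0 0 -1;-0.064 -0.006 0 0 0 0 -1;-0.064 -0.006 0 0 0 0 -1;-0.064 -0.006 0 0 0 0 -1")

```text
clock: 13.97
tool_pos: [0.5259, -0.1662, 0.4202]
tool_rot: [2.372, 2.059, -0.002]
force: [0.6, 0.2, -1.7]
gripper_width: 0.007
```

Run:
```python
from h import *
st(); 
im=save('wrist','w13.png');im=save('side','side13.png');cv2.imwrite('pics/c17.png',cv2.resize(im['color'][80:240,300:430],None,fx=3.75,fy=3.75,interpolation=cv2.INTER_CUBIC))
```

```text
t 13.97 p [ 0.5259 -0.1662  0.4202] w 0.007 F [ 0.6  0.2 -1.7] T [ 0.06 -0.09  0.06]
x [ 0.141  0.99  -0.001] y [ 0.99  -0.141 -0.001] z [-0.001 -0.001 -1.   ] q [-3.980e-01 -5.000e-03  1.323e+00 -1.000e-03  1.824e+00 -2.580e-01]
```

View pics/c17.png

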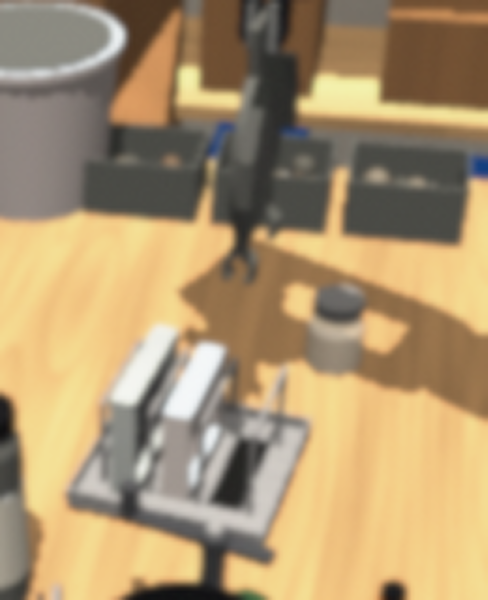

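View pics/w13.png

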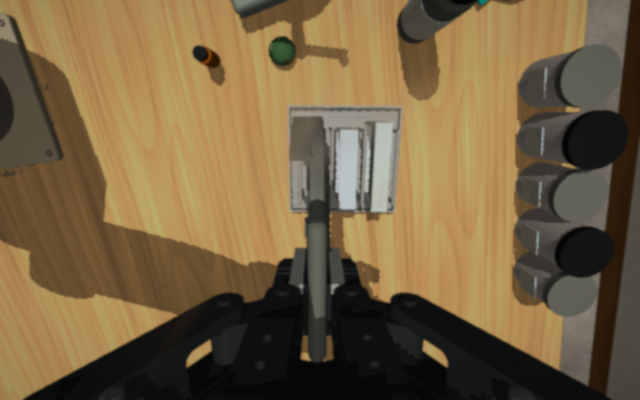

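Run:
```python
from h import *
im=wcam(dict(np.load('pics/w13.npz')),read_state())
cv2.imwrite('pics/c18.png',cv2.resize(im['color'][95:225,275:415],None,fx=4.5,fy=4.5,interpolation=cv2.INTER_CUBIC))
for u in ((290,107),(401,107),(394,213),(291,213)): print(ray(im,u,.024).round(4))
# expected pad corners
for P in ([.5245,-.1665],):
  c,s=np.cos(-.143),np.sin(-.143)
  for l in ((.015,.05),(.015,-.05),(-.015,-.05),(-.015,.05)): print(proj(im,(P[0]+c*l[0]-s*l[1],P[1]+s*l[0]+c*l[1],.015)).round(1))
```

```text
[ 0.4984 -0.0809  0.024 ]
[ 0.6664 -0.1043  0.024 ]
[ 0.6435 -0.2722  0.024 ]
[ 0.4729 -0.2483  0.024 ]
[324.4 127.8]
[323.7 189.5]
[305.7 189.5]
[305.4 127.7]
```

View pics/c18.png

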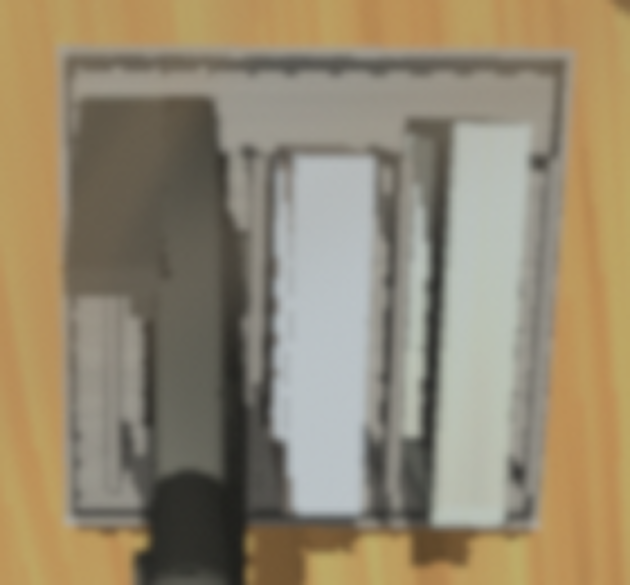

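Run:
```python
from h import *
im=dict(np.load('pics/side13.npz'))
a=im['color'][140:240,310:420]; cv2.imwrite('pics/c19.png',cv2.resize(a,None,fx=6,fy=6,interpolation=cv2.INTER_CUBIC))
```

```text
(no output)
```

View pics/c19.png

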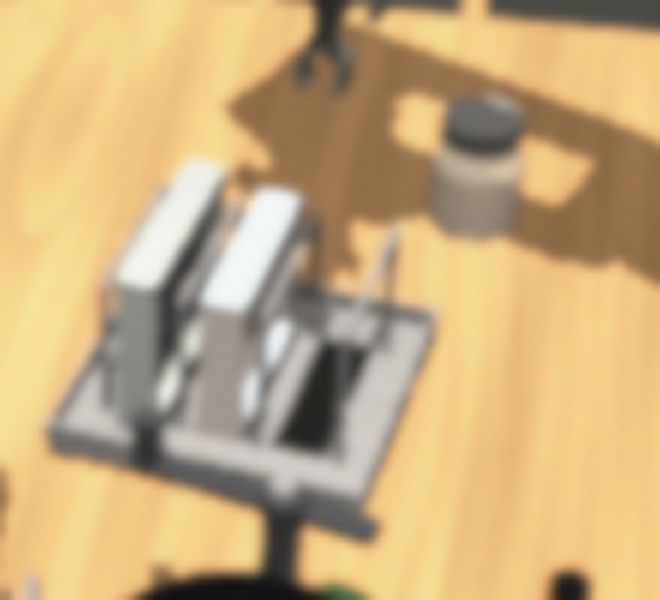

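Run:
```python
from h import *
im=dict(np.load('pics/side13.npz')); o=np.array([309.6,139.6]); s=read_state()
W=[]
for u in ((283,443),(330,448),(365,345),(320,340)):
    W.append(ray(im,np.array(u)/6+o,.015)); print(W[-1].round(4))
print('pad side',np.mean(W,0))
C=Rn.from_rotvec(s['tool_rot']).as_matrix()
K=ray(im,np.array((321,85))/6+o,.2335); print('knuckle near',K,'lid ctr',K-.043*C[:,0], 'pred', (proj(im,s['tool_pos']+C@[.043,0,.1867])-o)*6)
print('pred pad ctr px',(proj(im,[.525,-.168,.015])-o)*6, np.mean([(283,443),(330,448),(365,345),(320,340)],0))
```

```text
[ 0.5387 -0.1229  0.015 ]
[ 0.5135 -0.1237  0.015 ]
[ 0.5053 -0.2168  0.015 ]
[ 0.5308 -0.2166  0.015 ]
pad side [ 0.52207392 -0.16999417  0.015     ]
knuckle near [ 0.53044345 -0.13215678  0.2335    ] lid ctr [ 0.52449195 -0.1747429   0.23353852] pred [314.4841688   94.40106466]
pred pad ctr px [319.22851425 394.10162181] [324.5 394. ]
```

Emit:
arm_command(motion="0 -0.002 0.02 0 0 0 -1;0 -0.002 0.045 0 0 0 -1;0 -0.002 0.07 0 0 0 -1;0 -0.002 0.09 0 0 0 -1;0 -0.002 0.105 0 0 0 -1;0 -0.002 0.110 0 0 0 -1;0 -0.002 0.110 0 0 0 -1")

```text
clock: 14.65
tool_pos: [0.5239, -0.1641, 0.3092]
tool_rot: [-2.368, -2.062, 0.003]
force: [0.3, -0.4, -2.9]
gripper_width: 0.007
```

Run:
```python
from h import *
st(); 
im=save('wrist','w14.png');im=save('side','side14.png');cv2.imwrite('pics/c20.png',cv2.resize(im['color'][120:230,310:420],None,fx=5.4,fy=5.4,interpolation=cv2.INTER_CUBIC))
```

```text
t 14.65 p [ 0.5239 -0.1641  0.3092] w 0.007 F [ 0.3 -0.4 -2.9] T [ 0.05  0.   -0.02]
x [ 0.137  0.991 -0.   ] y [ 0.991 -0.137 -0.003] z [-0.003 -0.    -1.   ] q [-3.960e-01 -2.300e-02  1.540e+00 -1.000e-03  1.626e+00 -2.590e-01]
```

View pics/c20.png

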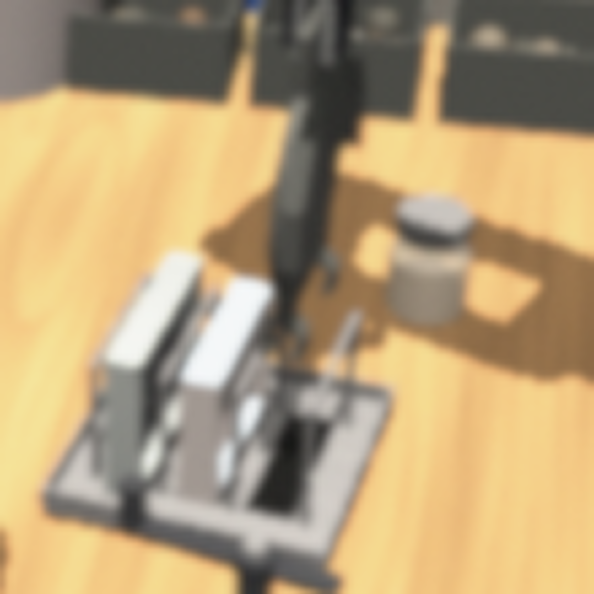

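View pics/w14.png

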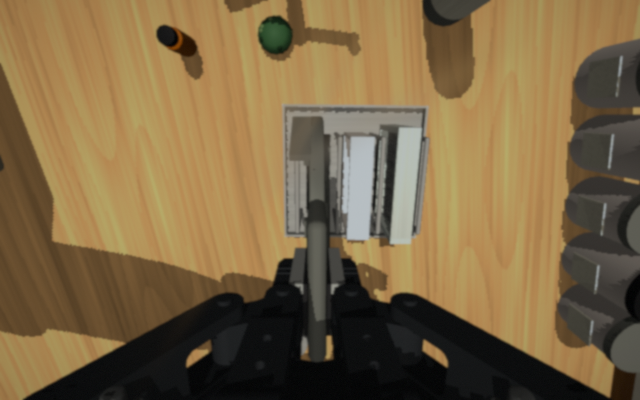

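Run:
```python
from h import *
im=dict(np.load('pics/side14.npz')); s=read_state(); C=Rn.from_rotvec(s['tool_rot']).as_matrix()
o=np.array([309.6,119.6])
a=im['color'][165:215,340:390]; cv2.imwrite('pics/c21.png',cv2.resize(a,None,fx=12,fy=12,interpolation=cv2.INTER_CUBIC))
o2=np.array([339.6,164.6])
for x in (.510,.522,.534): print(x,((proj(im,np.array([x,-.170,.1225])+.043*C[:,0])-o2)*12).round(), 'tcp based',((proj(im,s['tool_pos']+C@[.043,0,.1867])-o2)*12).round())
im=wcam(dict(np.load('pics/w14.npz')),s)
for u in ((284,106),(425,106),(418,240),(285,236)): print(ray(im,u,.024).round(4))
```

```text
0.51 [315. 263.] tcp based [253. 258.]
0.522 [267. 258.] tcp based [253. 258.]
0.534 [220. 252.] tcp based [253. 258.]
[ 0.4982 -0.0823  0.024 ]
[ 0.6669 -0.1057  0.024 ]
[ 0.6496 -0.2785  0.024 ]
[ 0.472  -0.2478  0.024 ]
```

View pics/c21.png

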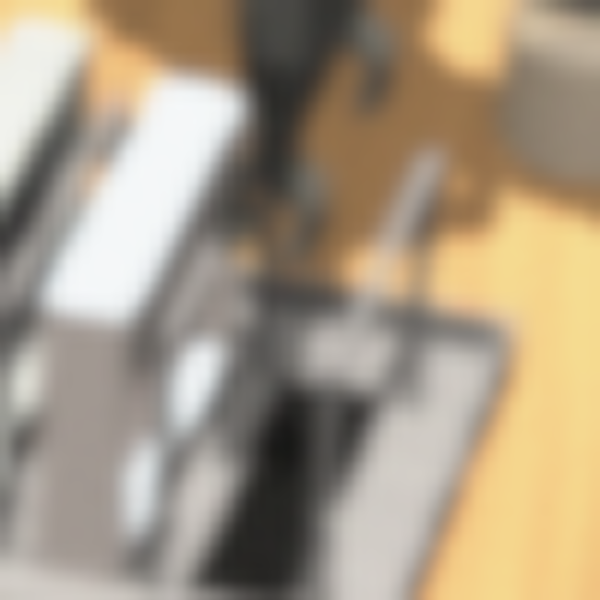

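Run:
```python
from h import *
im=wcam(dict(np.load('pics/w14.npz')),read_state()); s=read_state(); C=Rn.from_rotvec(s['tool_rot']).as_matrix()
a=im['color'][95:375,270:370]; a=cv2.resize(a[0:150],None,fx=5.3,fy=5.3,interpolation=cv2.INTER_CUBIC); a=cv2.convertScaleAbs(a,alpha=1.6); cv2.imwrite('pics/c22.png',a[:600])
for n,l in (('lipL',(.032,0,-.009)),('kn+',(.043,0,.176)),('disc+',(.07,0,.091)),('kn-',(-.043,0,.176)),('hoopF',None)):
    if l: print(n,((proj(im,s['tool_pos']+C@np.array(l))-[269.6,94.6])*5.3).round())
```

```text
lipL [237. 660.]
kn+ [243. 263.]
disc+ [241.  96.]
kn- [243. 735.]
```

View pics/c22.png

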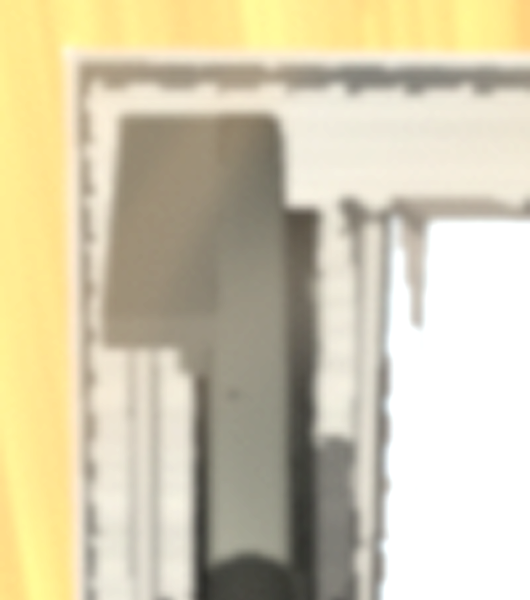

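Emit:
arm_command(motion="0 0.002 0 0 0 0 -1;0 0.002 0.012 0 0 0 -1;0 0.002 0.025 0 0 0 -1;0 0.002 0.038 0 0 0 -1;0 0.002 0.050 0 0 0 -1;0 0.002 0.062 0 0 0 -1;0 0.002 0.073 0 0 0 -1;0 0.002 0.083 0 0 0 -1;0 0.002 0.090 0 0 0 -1;0 0.002 0.090 0 0 0 -1")

```text
clock: 15.58
tool_pos: [0.5255, -0.1654, 0.2187]
tool_rot: [-2.369, -2.061, 0.003]
force: [-0.6, 0.9, -2.1]
gripper_width: 0.0073
```

Run:
```python
from h import *
st(); 
im=save('wrist','w15.png');im=save('side','side15.png');cv2.imwrite('pics/c23.png',cv2.resize(im['color'][130:230,320:410],None,fx=6,fy=6,interpolation=cv2.INTER_CUBIC))
```

```text
t 15.58 p [ 0.5255 -0.1654  0.2187] w 0.0073 F [-0.6  0.9 -2.1] T [-0.03 -0.02  0.01]
x [ 0.139  0.99  -0.001] y [ 0.99  -0.139 -0.003] z [-0.003 -0.    -1.   ] q [-3.970e-01  1.700e-02  1.665e+00 -1.000e-03  1.462e+00 -2.580e-01]
```

View pics/c23.png

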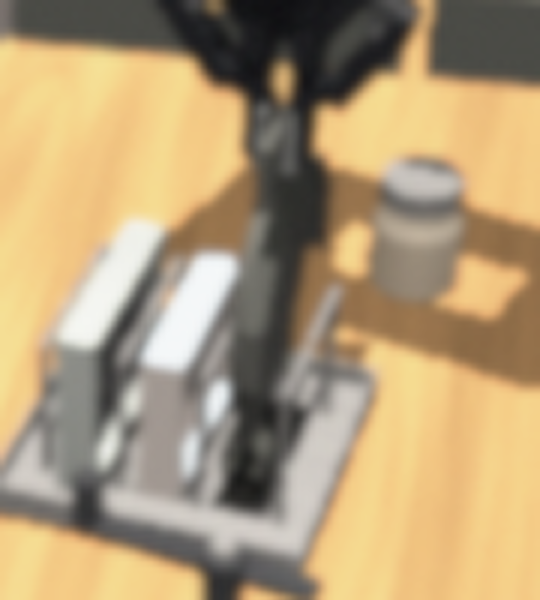

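View pics/w15.png

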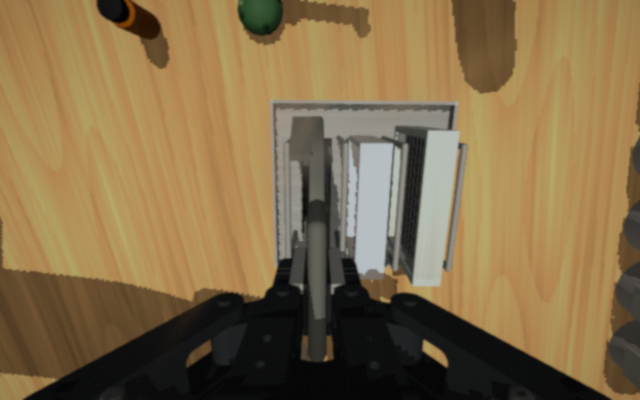

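Emit:
arm_command(motion="0 0 0.004 0 0 0 -1;0 0 0.007 0 0 0 -1;0 0 0.010 0 0 0 -1;0 0 0.012 0 0 0 -1;0 0 0.012 0 0 0 -1")

```text
clock: 16.1
tool_pos: [0.5262, -0.1657, 0.2084]
tool_rot: [2.37, 2.061, -0.002]
force: [-0.5, 0.4, -2.0]
gripper_width: 0.0072
```

Emit:
arm_command(motion="0 0 0.002 0 0 0 -1;0 0 0.004 0 0 0 -1;0 0 0.004 0 0 0 -1")

```text
clock: 16.35
tool_pos: [0.5263, -0.1657, 0.2045]
tool_rot: [2.37, 2.061, -0.002]
force: [0.5, 0.7, -3.1]
gripper_width: 0.007
```

Emit:
arm_command(motion="0 0 0.002 0 0 0 -1;0 0 0.003 0 0 0 -1;0 0 0.003 0 0 0 -1")

```text
clock: 16.6
tool_pos: [0.5264, -0.1658, 0.2019]
tool_rot: [2.369, 2.061, -0.001]
force: [-0.3, -0.3, -2.6]
gripper_width: 0.0072
```

Emit:
arm_command(motion="0 0 0.001 0 0 0 -1;0 0 0.002 0 0 0 -1;0 0 0.002 0 0 0 -1")

```text
clock: 16.85
tool_pos: [0.5271, -0.1662, 0.2017]
tool_rot: [2.368, 2.059, -0.0]
force: [-2.4, -1.6, 6.9]
gripper_width: 0.007
```

Run:
```python
from h import *
st(); 
im=save('wrist','w16.png');im=save('side','side16.png');cv2.imwrite('pics/c24.png',cv2.resize(im['color'][130:230,320:410],None,fx=6,fy=6,interpolation=cv2.INTER_CUBIC))
```

```text
t 16.85 p [ 0.5271 -0.1662  0.2017] w 0.007 F [-2.4 -1.6  6.9] T [0.24 0.55 0.04]
x [ 0.139  0.99  -0.002] y [ 0.99  -0.139  0.003] z [ 0.002 -0.003 -1.   ] q [-0.397  0.028  1.686 -0.002  1.425 -0.258]
```

View pics/c24.png

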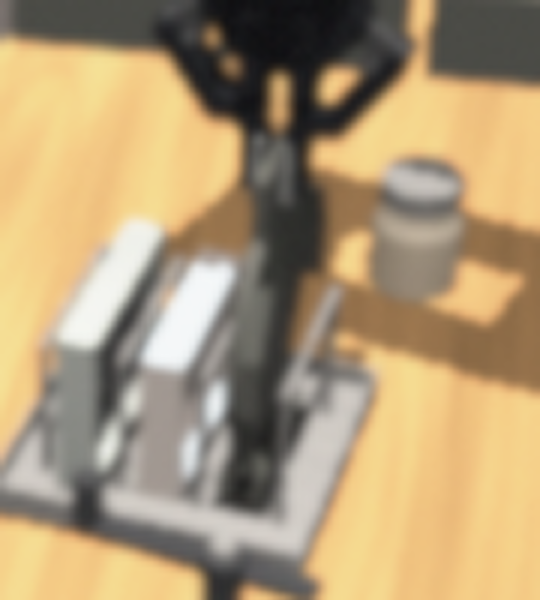

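Emit:
arm_command(motion="0 0 -0.0005 0 0 0 -1;0 0 -0.0005 0 0 0 -0.9;0 0 -0.0005 0 0 0 -0.8;0 0 -0.0005 0 0 0 -0.7;0 0 -0.0005 0 0 0 -0.6;0 0 -0.0005 0 0 0 -0.4;0 0 -0.0005 0 0 0 -0.2;0 0 -0.0005 0 0 0 0;0 0 -0.0005 0 0 0 0;0 0 -0.0005 0 0 0 0", force=20)

```text
clock: 17.78
tool_pos: [0.5264, -0.1658, 0.2004]
tool_rot: [2.369, 2.061, -0.001]
force: [0.5, -1.0, 0.2]
gripper_width: 0.0426
```

Run:
```python
from h import *
st(); 
im=save('wrist','w17.png');im=save('side','side17.png');cv2.imwrite('pics/c25.png',cv2.resize(im['color'][130:230,320:410],None,fx=6,fy=6,interpolation=cv2.INTER_CUBIC))
```

```text
t 17.78 p [ 0.5264 -0.1658  0.2004] w 0.0426 F [ 0.5 -1.   0.2] T [-0.04  0.03  0.  ]
x [ 0.139  0.99  -0.001] y [ 0.99  -0.139  0.   ] z [ 0.    -0.002 -1.   ] q [-3.970e-01  2.900e-02  1.687e+00 -1.000e-03  1.425e+00 -2.580e-01]
```

View pics/c25.png

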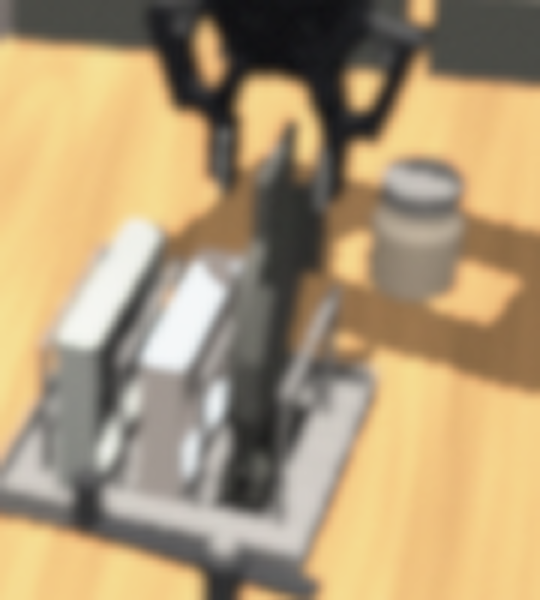

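View pics/w17.png

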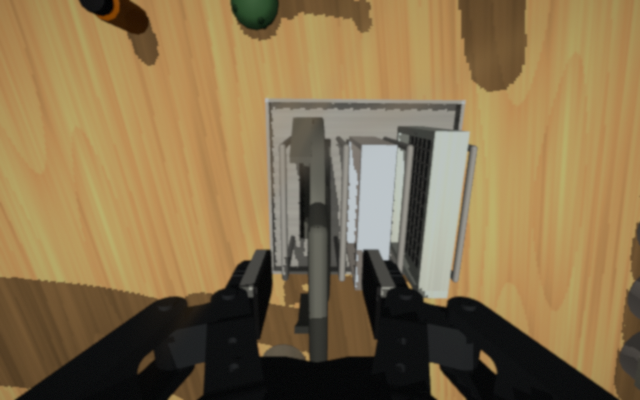

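Lid stands by itself. I retreat straight up.

Emit:
arm_command(motion="0 0 -0.015 0 0 0 0;0 0 -0.035 0 0 0 0;0 0 -0.06 0 0 0 0;0 0 -0.09 0 0 0 0;0 0 -0.12 0 0 0 0;0 0 -0.15 0 0 0 0;0 -0.05 -0.18 0 0 0 0;0 -0.09 -0.2 0 0 0 0;0 -0.09 -0.2 0 0 0 0;0 -0.09 -0.2 0 0 0 0")

```text
clock: 18.72
tool_pos: [0.4358, -0.1531, 0.4048]
tool_rot: [2.365, 2.056, 0.002]
force: [-0.4, 0.4, 0.3]
gripper_width: 0.0425
```

Run:
```python
from h import *
st(); 
im=save('wrist','w18.png');im=save('top','top18.png');im=save('side','side18.png');cv2.imwrite('pics/c26.png',cv2.resize(im['color'][130:310,270:420],None,fx=3.3,fy=3.3,interpolation=cv2.INTER_CUBIC))
```

```text
t 18.72 p [ 0.4358 -0.1531  0.4048] w 0.0425 F [-0.4  0.4  0.3] T [ 0.05 -0.01  0.02]
x [ 0.139  0.99  -0.004] y [ 0.99  -0.139  0.006] z [ 0.006 -0.005 -1.   ] q [-0.448 -0.26   1.584 -0.002  1.811 -0.308]
```

View pics/c26.png

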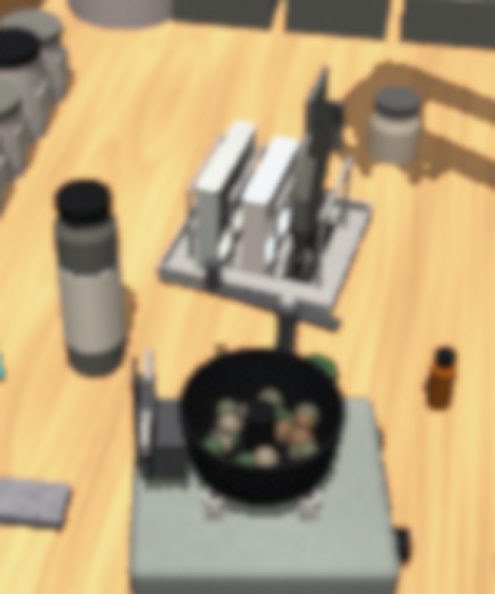

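View pics/w18.png

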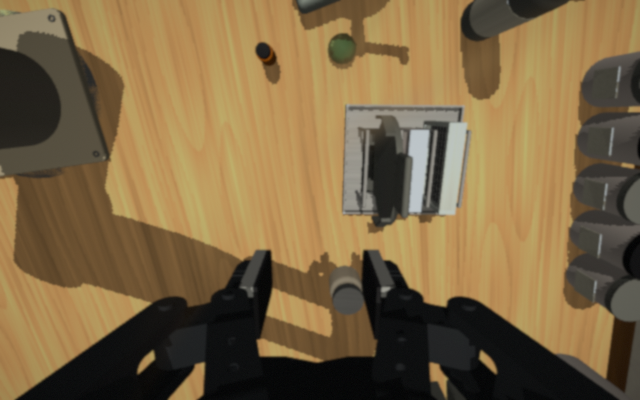

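View pics/top18.png

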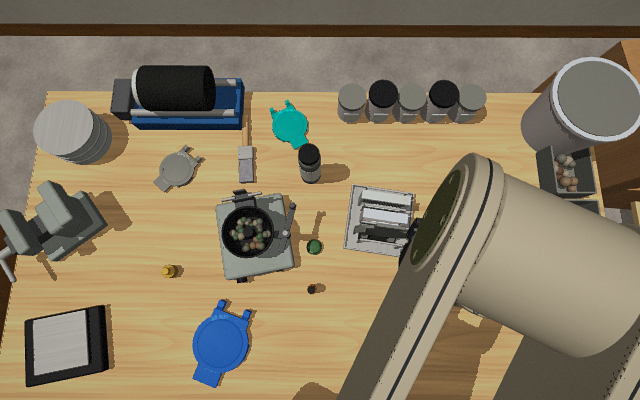

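Run:
```python
from h import *
im=wcam(dict(np.load('pics/w18.npz')),read_state())
for u in ((409,158),(404,214)): print(ray(im,u,.211).round(4))
job_done(); st()
```

```text
[ 0.5303 -0.1373  0.211 ]
[ 0.522  -0.1928  0.211 ]
the job is handed in; nothing more can be done
the job is handed in; nothing more can be done
```

The lid is standing upright, hinge end down, in the free front slot of the drip rack. I handed the job in at about 19 s of the 67 s allowed; `job_done()` gives no verdict.

**What I did:**
- I swung the lever to about 1.4 rad.
- I raised the lid by its lip until it leaned on the back stop, then gripped the lip again from above.
- I lifted the lid about 44 mm straight up off its pins, carried it to the rack and set it down with about 7 N. It stood by itself when released, and I backed the arm clear.

**Last checks:**
- **Lid position:** the lip's middle measured at about (0.526, -0.165), against (0.525, -0.168) for the rubber strip's centre. That means almost no lean, and the lid is lined up with the slot to within a degree or so.
- **Other objects:** in the last pictures, the bystanders that could be seen were where they started. In the final top view the arm hid the jar; the side view showed it in place.
- **Lever:** it still looked fully swung round in the last top view.

**Where measurements disagreed:** the cameras differed by up to about 5 mm on the strip's centre. I placed the lid at a middle value, and it went into the slot without any contact I could feel.

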